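# Stand up the fallen bottle and fill the carrier

### The job

Finish packing the blue three-cell carrier: put the standing bottle and the one that has fallen over into the two empty cells, so that every cell holds one bottle, upright with its cap on top and fully down on the cell floor. They are glass: do not drop a bottle or let one topple. Leave the white sanitiser bottle, the steel bowl and the cardboard roll where they are.

Things in the scene. Friction and masses are not known exactly. Their poses are not given: they have to be found in the camera images.
- crate: blue plastic carrier, loose, 1.2 kg, 167 x 59 mm, 42 mm high, on the bench at any yaw. Origin under its centre; x along the row of three cells, z up. Walls, dividers and floor 5 mm thick, all walls 42 mm high. Cells 49 x 49 mm inside (a bottle has 2.5 mm play each side), pitch 54 mm. Packed bottles stand 10 mm apart along the row; across the row both sides are free for fingers
- cell_0 (a point): centre of the floor (upper side, 5 mm above the bench) of carrier cell 0, axes as the carrier's; the bottle already packed stands here at the start
- cell_1 (a point): centre of the floor (upper side, 5 mm above the bench) of carrier cell 1, axes as the carrier's; empty at the start
- cell_2 (a point): centre of the floor (upper side, 5 mm above the bench) of carrier cell 2, axes as the carrier's; empty at the start
- packed_mid (a point): amber square glass bottle, round black cap: body 44 x 44 x 88 mm, cap 30 mm across, 98 to 120 mm from the base; 120 mm tall, 0.15 to 0.31 kg. Point: on its axis, 60 mm from the base. Already standing in an end cell of the carrier (cell 0). z points from base to cap.
- standing_mid (a point): amber square glass bottle, round black cap: body 44 x 44 x 88 mm, cap 30 mm across, 98 to 120 mm from the base; 120 mm tall, 0.15 to 0.31 kg. Point: on its axis, 60 mm from the base. Standing upright on the bench. z points from base to cap; x and y are square to its flat sides.
- fallen_mid (a point): amber square glass bottle, round black cap: body 44 x 44 x 88 mm, cap 30 mm across, 98 to 120 mm from the base; 120 mm tall, 0.15 to 0.31 kg. Point: on its axis, 60 mm from the base. Lying on a flat side on the bench, its cap pointing to the right and more or less back towards the robot, as the robot sees it. x points from base to cap (must end up pointing up); y and z are square to its flat sides.
- sanitiser_mid (a point): bystander: white round plastic bottle, 64 mm across, 140 mm tall; point half-way up
- pan_mid (a point): bystander: steel bowl, 100 mm across, 50 mm tall; point half-way up
- tape_mid (a point): bystander: cardboard tube roll, 100 mm across, 45 mm tall; point half-way up

How it is judged:
At the end, for the whole second after the job is handed in: Each cell holds a bottle: middle within 10 mm (horizontally) of the cell centre and 52 to 68 mm above its floor, axis within 0.15 rad of vertical, cap on top; carrier level on the bench and at rest; sanitiser bottle, bowl and roll within 40 mm of where they were (((horizontal distance between packed_mid and cell_0 below 0.01 m and z of packed_mid in the frame of cell_0 between 0.052 and 0.068 m and angle between packed_mid's own z axis and vertical below 0.15 rad) or (horizontal distance between standing_mid and cell_0 below 0.01 m and z of standing_mid in the frame of cell_0 between 0.052 and 0.068 m and angle between standing_mid's own z axis and vertical below 0.15 rad) or (horizontal distance between fallen_mid and cell_0 below 0.01 m and z of fallen_mid in the frame of cell_0 between 0.052 and 0.068 m and angle between fallen_mid's own x axis and vertical below 0.15 rad)) and ((horizontal distance between packed_mid and cell_1 below 0.01 m and z of packed_mid in the frame of cell_1 between 0.052 and 0.068 m and angle between packed_mid's own z axis and vertical below 0.15 rad) or (horizontal distance between standing_mid and cell_1 below 0.01 m and z of standing_mid in the frame of cell_1 between 0.052 and 0.068 m and angle between standing_mid's own z axis and vertical below 0.15 rad) or (horizontal distance between fallen_mid and cell_1 below 0.01 m and z of fallen_mid in the frame of cell_1 between 0.052 and 0.068 m and angle between fallen_mid's own x axis and vertical below 0.15 rad)) and ((horizontal distance between packed_mid and cell_2 below 0.01 m and z of packed_mid in the frame of cell_2 between 0.052 and 0.068 m and angle between packed_mid's own z axis and vertical below 0.15 rad) or (horizontal distance between standing_mid and cell_2 below 0.01 m and z of standing_mid in the frame of cell_2 between 0.052 and 0.068 m and angle between standing_mid's own z axis and vertical below 0.15 rad) or (horizontal distance between fallen_mid and cell_2 below 0.01 m and z of fallen_mid in the frame of cell_2 between 0.052 and 0.068 m and angle between fallen_mid's own x axis and vertical below 0.15 rad)) and angle between crate's own z axis and vertical below 0.1 rad and height (world z) of crate below 0.01 m and linear speed of crate below 0.02 m/s and distance of each of sanitiser_mid, pan_mid, tape_mid from where it was at the start of the episode below 0.04 m); the robot touches nothing.
It fails at once if the packed bottle is dropped, toppled or knocked: it moves faster than 0.5 m/s while the fingers do not hold it (linear speed of packed above 0.5 m/s and contact force between the fingers and packed below 0.05 N).
It fails at once if the standing bottle is dropped, toppled or knocked: it moves faster than 0.5 m/s while the fingers do not hold it (linear speed of standing above 0.5 m/s and contact force between the fingers and standing below 0.05 N).
It fails at once if the fallen bottle is dropped, toppled or knocked: it moves faster than 0.5 m/s while the fingers do not hold it (linear speed of fallen above 0.5 m/s and contact force between the fingers and fallen below 0.05 N).
It also fails if it takes over 72 s, if anything falls off the work surface, if the arm or the gripper's body presses on something with over 40 N, if the wrist force passes 120 N, or if a joint passes its speed limit or range.

### The arm

A 6-joint arm with a two-finger parallel gripper is mounted at the origin on the work surface. World frame = base frame: x ahead of the robot, y to its left, z up, the work surface at z = 0. Lengths are in m, angles in rad, forces in N, time in s.
With the tool pointing down it reaches from about 0.35 to 0.775 m from the base axis. Payload 5.5 kg.
Tool frame: the origin (TCP) lies between the finger pads; the fingertips stand 22 mm ahead of it and the grasp point (between the pads) lies 3 mm ahead of it (env.finger_overhang is the distance from the TCP to the fingertips, in m); y points along the fingers, x is the direction in which the jaws open and shut, and the axes are right-handed (so a half turn about y gives the same grasp; the last joint's range is limited). The gripper opens to 85 mm and grips with 20 to 120 N. Pads are 22 mm wide; open, the fingers measure 114 mm over their backs; the gripper's body (76 mm by 85 mm) begins 54 mm behind the grasp point. The pads swing forward as they close: fully open they stand 13 mm farther back than shut.
Start: joints at [-1.3, 0.313, 0.046, 1.304, 0, 1.431], TCP at [0.23, -0.527, 0.253] pointing down, gripper open.
Joint ranges: [-2.76, 2.76], [-0.86, 1.69], [-1.03, 1.26], [-2.2, 2.34], [-1.47, 1.5], [-3.14, 3.14]. Speed limits (rad/s): [2.57, 2.57, 3.14, 3.14, 3.14, 3.14].

### API

Orientations are given as a unit quaternion [w, x, y, z].
In Python, from workcell import monitor, cams, job, env gives the robot as it stands.
- The arm moves only by the tool drive_tool, never from a script. Its argument "plan" is text: rows parted by semicolons, each of 7 numbers parted by spaces: the opening, from -1 (shut) to 1 (fully open), then the shift along the tool's x, y, z in mm, then the turn, a rotation vector about the tool's x, y, z in degrees. In form: gripper x y z rx ry rz; .... A call has 1 to 8 rows; each row shifts and turns the pose as measured when the row begins, along the tool's axes as they then stand; what a row does not reach is not made up. A row lasts 1/8 s, in which the tool goes at most 62.5 mm and 10.7 degrees, less where a joint would pass 70% of its speed; a pose out of reach is approached as far as the arm can. A call is refused whole if a number of a shift passes 62.5 or a number of a turn 10.7, either way. A call with a gripper value outside its range is refused whole. The fingers move at their own pace and stop on an object; "grip_force" is the grip in N (left out, the last holds). Time passes only in rows, so rows that do not move let the fingers close. It gives the time, the measured TCP pose, the force and the opening at its end, in the units of the state.
- monitor.get_state(): the state, without advancing time (a new reading comes with each control period).
- cams.read_camera(name): name is "scene" or "top" or "wrist"; returns (picture, depth): 384x512x3 uint8, red, green, blue; 384x512 float32, m along the optical axis (not along the pixel's ray), 0 where there is no reading.
- cams.calibration(name): a dict with "fx", "fy", "cx", "cy" (pixels), "R" (3x3) and "t" (3): a world point X has camera coordinates R X + t. Camera axes: x right, y down, z forward; pixel columns grow to the right and rows downward; lengths in m; the calibration is good to about 2 mm. A picture is of the moment at which its call begins: read the wrist's pose just before it. calibration takes no time and is no camera call; for the wrist camera it gives the pose at the moment of the call.
- job.hand_in(): hands the job in, once; it reports no verdict.
The state is a dict: "clock": time; "joint_pos": joint angles; "qvel": joint speeds; "tau": joint torques, N m; "tcp_pos": TCP position; "orientation": TCP orientation; "wrist_force": force on the tool from outside, world axes, zero at the start; "ft_torque": the same for the moment, N m; "finger_gap": finger opening in m.
Only numpy, scipy, OpenCV 4.12 (cv2) and the standard library are available. Lean on these libraries where they do the work, as an engineer would, in place of code of your own. Each camera call takes 0.05 s, during which the arm holds its last target.

## Working session

There is one attempt and no reset: what is moved stays moved. The work goes in short steps, Python scripts to look and compute and a tool call to move; the robot and the scene stay as the last step left them, time stands still between calls to the robot, and variables do not carry over. Pictures are saved under pics/ and viewed, and the job is handed in when it is done.

Besides the shell and the picture viewer there is one more tool, called after ">>>" as name(argument=value, ...) on one line, values as JSON. drive_tool: Moves the arm, as the interface text tells. Its arguments: {"type":"object","properties":{"plan":{"type":"string"},"grip_force":{"type":"number"}},"required":["plan"]}

```bash
mkdir -p pics; ls; python3 - <<'E'
from workcell import monitor,cams,job,env
import cv2,numpy as np
s=monitor.get_state();print(s)
print(env.finger_overhang)
for n in ["scene","top"]:
    p,d=cams.read_camera(n);cv2.imwrite(f"pics/{n}0.png",p[:,:,::-1]);np.save(f"{n}0.npy",d)
    c=cams.calibration(n);print(n,c)
E
```

```text
pics
{'clock': 0.0, 'joint_pos': array([-1.29959797e+00,  3.13992715e-01,  4.50101307e-02,  1.30359748e+00,
       -5.94213563e-05,  1.43119227e+00]), 'qvel': array([-0.00126948, -0.00050134, -0.0008147 , -0.00078699,  0.00068978,
        0.00011736]), 'tau': array([-3.03993456e-04, -4.80624104e+01,  2.98535067e+01,  1.94217620e-02,
       -2.32917830e-05, -1.23891809e-05]), 'tcp_pos': array([ 0.22947326, -0.52672618,  0.25242594]), 'orientation': array([ 0.59186922, -0.59106952,  0.3879976 , -0.38702133]), 'wrist_force': array([-0.93007169, -0.2205836 , -0.03251994]), 'ft_torque': array([ 0.0091232 ,  0.01370564, -0.0295895 ]), 'finger_gap': 0.08522505732383635}
0.022
scene {'fx': 409.40896508645756, 'fy': 409.40896508645756, 'cx': 254.9252455810444, 'cy': 199.02089375789643, 'R': array([[-0.54069156,  0.84122043, -0.00090468],
       [ 0.69174011,  0.4440011 , -0.56952493],
       [-0.47869433, -0.30856313, -0.82197356]]), 't': array([ 0.35162197, -0.30836133,  1.59537681])}
top {'fx': 411.516379035594, 'fy': 411.516379035594, 'cx': 256.9387689538099, 'cy': 196.79732533121296, 'R': array([[-0.00802998, -0.9999379 ,  0.00772799],
       [-0.99444262,  0.00717409, -0.10503523],
       [ 0.10497327, -0.00852847, -0.99443847]]), 't': array([-0.04870529,  0.58236223,  1.27539562])}
```

View pics/scene0.png

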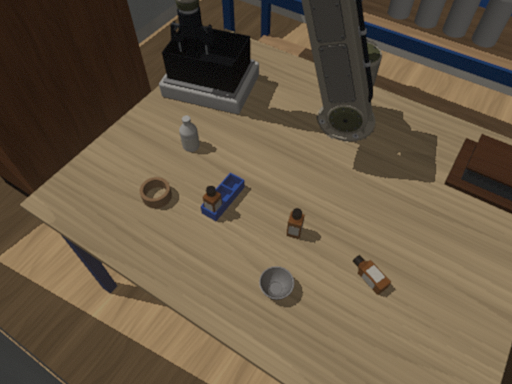

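View pics/top0.png

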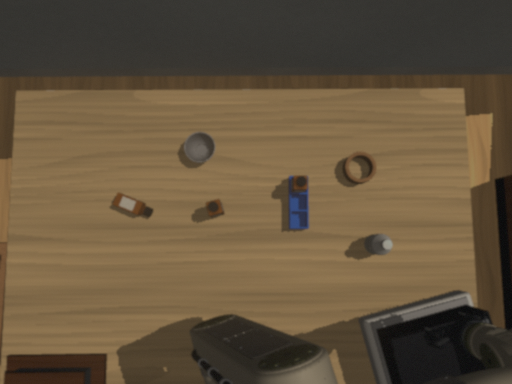

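```bash
cat > h.py <<'E'
import numpy as np,cv2
from scipy.spatial.transform import Rotation as Ro
from workcell import monitor,cams,job,env
def RT(s): 
    q=s['orientation']; return Ro.from_quat([q[1],q[2],q[3],q[0]])
def ray(c,u,v,z):
    """pixel -> world at height z"""
    R=np.array(c['R']);t=np.array(c['t']);o=-R.T@t
    d=R.T@np.array([(u-c['cx'])/c['fx'],(v-c['cy'])/c['fy'],1]);return o+d*(z-o[2])/d[2]
def px(c,X):
    p=c['R']@np.asarray(X)+c['t'];return c['fx']*p[0]/p[2]+c['cx'],c['fy']*p[1]/p[2]+c['cy']
def cloud(c,d):
    v,u=np.mgrid[:d.shape[0],:d.shape[1]]
    P=np.stack([(u-c['cx'])/c['fx']*d,(v-c['cy'])/c['fy']*d,d],-1)
    return (P-c['t'])@c['R']
def snap(n,name,crop=None,k=1):
    s=monitor.get_state();c=cams.calibration(n);p,d=cams.read_camera(n)
    np.savez(f'{name}.npz',p=p,d=d,**c)
    im=p[:,:,::-1]
    save(im,name,crop,k);return p,d,c,s
def save(im,name,crop=None,k=1):
    if crop: u0,v0,u1,v1=crop; im=im[v0:v1,u0:u1]
    cv2.imwrite(f'pics/{name}.png',cv2.resize(im,None,fx=k,fy=k,interpolation=cv2.INTER_CUBIC))
def tcp():
    s=monitor.get_state();R=RT(s).as_matrix()
    print('t',round(s['clock'],2),'pos',(s['tcp_pos']*1000).round(1),'y',R[:,1].round(3),'x',R[:,0].round(3),'z',R[:,2].round(3),'gap',round(s['finger_gap']*1000,1),'F',s['wrist_force'].round(1),'q',s['joint_pos'].round(2))
    return s
E
python3 - <<'E'
from h import *
im=cv2.imread('pics/top0.png')
save(im,'top0a',(100,120,240,240),5)
save(im,'top0b',(260,140,400,260),5)
c=cams.calibration('top');d=np.load('top0.npy');W=cloud(c,d)
for u,v in [(214,207),(148,212),(128,204),(299,184),(200,150),(150,250)]: print(u,v,W[v,u].round(3))
tcp()
E
```

```text
214 207 [0.544 0.075 0.115]
148 212 [0.536 0.289 0.038]
128 204 [0.56  0.349 0.05 ]
299 184 [ 0.609 -0.177  0.126]
200 150 [0.741 0.132 0.002]
150 250 [ 0.417  0.29  -0.001]
t 0.1 pos [ 229.5 -526.8  252.5] y [-0.     0.002 -1.   ] x [ 0.399 -0.917 -0.002] z [0.917 0.399 0.   ] gap 85.7 F [ 0.7 -0.1  0.1] q [-1.3   0.31  0.05  1.3  -0.    1.43]
```

View pics/top0a.png

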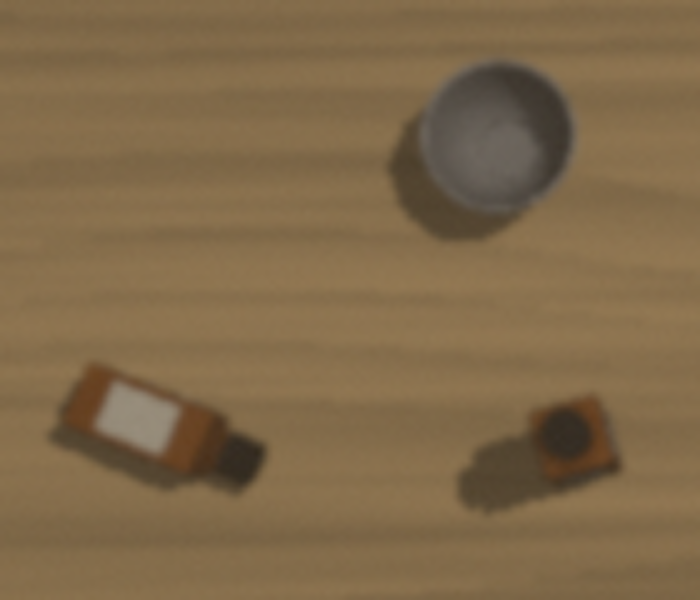

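View pics/top0b.png

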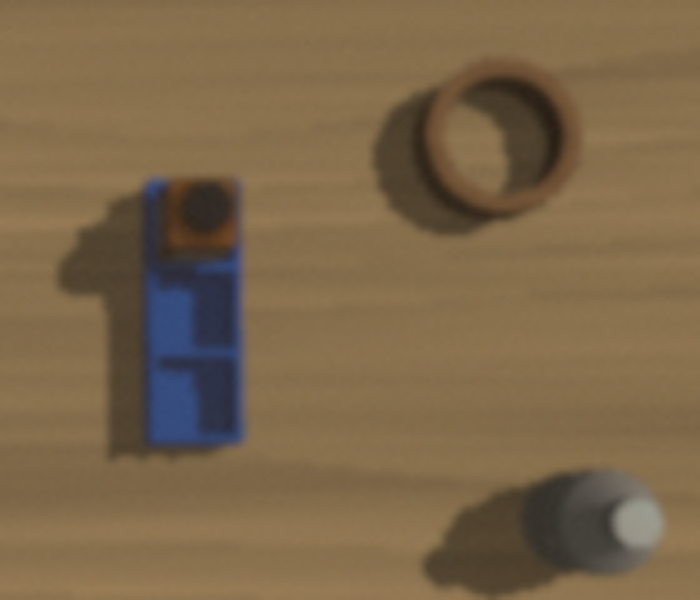

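```bash
python3 - <<'E'
from h import *
c=cams.calibration('top')
def P(cr,z,o): return ray(c,o[0]+(cr[0]-2)/5,o[1]+(cr[1]-2)/5,z)
a=(100,120);b=(260,140)
print('stand cap',P((565,433),.12,a).round(4))
print('fallen cap end',P((252,466),.022,a).round(4),P((250,463),.035,a).round(4))
for q in [(95,363),(228,415),(190,477)]: print('fallen body top corner',P(q,.044,a).round(4))
for q in [(147,180),(241,180),(147,441),(243,441)]: print('crate',P(q,.042,b).round(4))
print('packed cap',P((206,204),.125,b).round(4))
# depth-based
d=np.load('top0.npy');W=cloud(c,d)
def reg(x0,x1,y0,y1,z0,z1):
    m=(W[...,0]>x0)&(W[...,0]<x1)&(W[...,1]>y0)&(W[...,1]<y1)&(W[...,2]>z0)&(W[...,2]<z1);return W[m]
Q=reg(.45,.65,.22,.45,.03,.06);r=cv2.minAreaRect((Q[:,:2]*1000).astype(np.float32));print('fallen',r,len(Q),Q[:,2].mean())
Q=reg(.45,.65,.0,.15,.1,.14);print('stand',Q.mean(0))
Q=reg(.45,.65,.0,.15,.075,.1);print('stand body',cv2.minAreaRect((Q[:,:2]*1000).astype(np.float32)))
Q=reg(.42,.7,-.3,-.1,.03,.055);print('crate',cv2.minAreaRect((Q[:,:2]*1000).astype(np.float32)),len(Q))
for n,bx in dict(bowl=(.65,.8,.05,.2),roll=(.6,.75,-.4,-.25),san=(.4,.55,-.45,-.3)).items():
    Q=reg(*bx,.03,.2);print(n,Q.mean(0).round(3))
E
```

```text
stand cap [0.5456 0.0785 0.12  ]
fallen cap end [0.5342 0.2869 0.022 ] [0.5353 0.2849 0.035 ]
fallen body top corner [0.5982 0.3809 0.044 ]
fallen body top corner [0.5648 0.297  0.044 ]
fallen body top corner [0.5262 0.3198 0.044 ]
crate [ 0.6476 -0.1551  0.042 ]
crate [ 0.6471 -0.2147  0.042 ]
crate [ 0.4827 -0.1524  0.042 ]
crate [ 0.4822 -0.2125  0.042 ]
packed cap [ 0.6199 -0.1825  0.125 ]
fallen ((558.8377685546875, 340.7569580078125), (122.50349426269531, 44.612178802490234), 67.85940551757812) 493 0.042575503233600626
stand [0.54628861 0.07885583 0.11936623]
stand body ((546.7506103515625, 79.58311462402344), (44.179161071777344, 44.02058792114258), 16.554340362548828)
crate ((567.3702392578125, -182.22372436523438), (57.93622970581055, 165.52642822265625), 89.00121307373047) 304
bowl [0.75  0.135 0.044]
roll [ 0.674 -0.36   0.044]
san [ 0.431 -0.413  0.098]
```

```bash
cat >> h.py <<'E'
def frame(theta,tilt=0):
    """jaw az theta deg, tool down; tilt deg = approach leaning toward -z_tool side (rotation about tool x)"""
    th=np.radians(theta);x=np.array([np.cos(th),np.sin(th),0]);y=np.array([0,0,-1.]);z=np.cross(x,y)
    R=Ro.from_matrix(np.stack([x,y,z],1)); return R*Ro.from_rotvec([np.radians(tilt),0,0])
def plan(g,pos,R,n=None,s=None,maxt=55,maxr=10,via=None,k=8,mode='n'):
    s=s or monitor.get_state();p=s['tcp_pos']*1000;R0=RT(s);pos=np.array(pos,float)
    w=(R0.inv()*R).as_rotvec(degrees=True)
    need=max(np.linalg.norm(pos-p)/maxt,np.linalg.norm(w)/maxr)
    n=n or max(1,int(np.ceil(need)))
    print('need',round(need,1),'n',n,'dist',(pos-p).round(1),'rot',w.round(1))
    rows=[]
    for i in range(n):
        d=R0.inv().apply((pos-p)/n); 
        rows.append(' '.join(f'{v:g}' for v in [g,*d.round(0 if n>1 else 1),*(w/n).round(1)]))
        R0=R0*Ro.from_rotvec(w/n,degrees=True)
    for i in range(0,n,k): print('; '.join(rows[i:i+k]));
E
python3 - <<'E'
from h import *
s=tcp()
# go via -az rotation forced: intermediate midpoint
p=s['tcp_pos']*1000;t=np.array([546,79,260.])
plan(1,(p+t)/2,frame(-66.5+86),8)
E
```

```text
t 0.1 pos [ 229.5 -526.8  252.5] y [-0.     0.002 -1.   ] x [ 0.399 -0.917 -0.002] z [0.917 0.399 0.   ] gap 85.7 F [ 0.7 -0.1  0.1] q [-1.3   0.31  0.05  1.3  -0.    1.43]
need 8.6 n 8 dist [158.3 302.9   3.8] rot [ -0.1 -86.   -0.1]
1 -27 -0 33 -0 -10.7 -0; 1 -20 -0 38 -0 -10.7 -0; 1 -13 -0 41 -0 -10.7 -0; 1 -5 -0 42 -0 -10.7 -0; 1 3 -0 43 -0 -10.7 -0; 1 11 -0 41 -0 -10.7 -0; 1 18 -0 39 -0 -10.7 -0; 1 25 -0 34 -0 -10.7 -0
```

>>> drive_tool(plan="1 -27 0 33 0 -10.7 0; 1 -20 0 38 0 -10.7 0; 1 -13 0 41 0 -10.7 0; 1 -5 0 42 0 -10.7 0; 1 3 0 43 0 -10.7 0; 1 11 0 41 0 -10.7 0; 1 18 0 39 0 -10.7 0; 1 25 0 34 0 -10.7 0", grip_force=50)

```text
clock: 1.1
tcp_pos: [0.3867, -0.2147, 0.2493]
orientation: [0.699, -0.694, -0.121, 0.122]
wrist_force: [0.3, 0.1, -0.7]
finger_gap: 0.0857
```

```bash
python3 - <<'E'
from h import *
s=tcp()
plan(1,(546,79,240),frame(106.5))
E
```

```text
t 1.1 pos [ 386.7 -214.7  249.3] y [-0.003  0.007 -1.   ] x [ 0.941  0.338 -0.001] z [-0.338  0.941  0.007] gap 85.7 F [ 0.3  0.1 -0.7] q [-0.69  0.06 -0.27  1.24  0.    0.53]
need 8.7 n 9 dist [159.3 293.7  -9.3] rot [ -0.4 -86.7   0.3]
1 28 1 25 -0 -9.6 0; 1 31 1 20 -0 -9.6 0; 1 34 1 14 -0 -9.6 0; 1 36 1 8 -0 -9.6 0; 1 37 1 2 -0 -9.6 0; 1 37 1 -4 -0 -9.6 0; 1 36 1 -10 -0 -9.6 0; 1 33 1 -16 -0 -9.6 0
1 30 1 -21 -0 -9.6 0
```

>>> drive_tool(plan="1 28 1 25 0 -9.6 0; 1 31 1 20 0 -9.6 0; 1 34 1 14 0 -9.6 0; 1 36 1 8 0 -9.6 0; 1 37 1 2 0 -9.6 0; 1 37 1 -4 0 -9.6 0; 1 36 1 -10 0 -9.6 0; 1 33 1 -16 0 -9.6 0")

```text
clock: 2.1
tcp_pos: [0.5244, 0.0593, 0.24]
orientation: [-0.462, 0.454, 0.539, -0.538]
wrist_force: [-0.0, 0.2, -1.3]
finger_gap: 0.0856
```

>>> drive_tool(plan="1 30 1 -21 0 -9.6 0; 1 0 0 0 0 0 0")

```text
clock: 2.35
tcp_pos: [0.5408, 0.0954, 0.2377]
orientation: [-0.413, 0.404, 0.577, -0.577]
wrist_force: [-0.3, -1.2, -0.3]
finger_gap: 0.0854
```

```bash
python3 - <<'E'
from h import *
s=tcp()
snap('wrist','w1',k=1.5)
plan(1,(546.5,79,200),frame(106.5))
E
```

```text
t 2.35 pos [540.8  95.4 237.7] y [-0.009  0.008 -1.   ] x [-0.332  0.943  0.01 ] z [-0.943 -0.332  0.006] gap 85.4 F [-0.3 -1.2 -0.3] q [ 0.02  0.27 -0.05  1.26  0.01 -0.31]
need 0.8 n 1 dist [  6.2 -15.5 -37.8] rot [-0.4  2.8  0.6]
1 -17 37.6 -1.1 -0.4 2.8 0.6
```

View pics/w1.png

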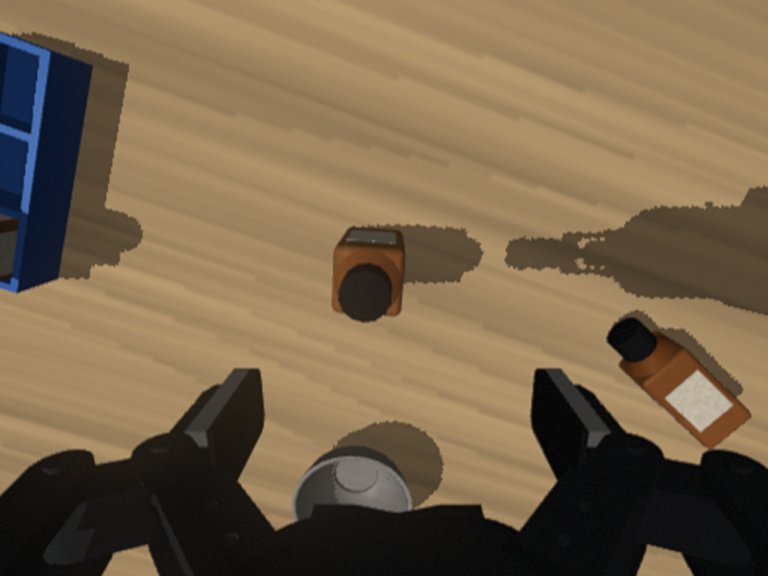

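```bash
cat >> h.py <<'E'
def rect(W,b):
    x0,x1,y0,y1,z0,z1=b
    m=(W[...,0]>x0)&(W[...,0]<x1)&(W[...,1]>y0)&(W[...,1]<y1)&(W[...,2]>z0)&(W[...,2]<z1);Q=W[m]
    r=cv2.minAreaRect((Q[:,:2]*1000).astype(np.float32));return np.round(r[0],1),np.round(r[1],1),round(r[2],1),len(Q),Q.mean(0).round(4),np.percentile(Q[:,2],[5,50,95]).round(4)
E
python3 - <<'E'
from h import *
c=np.load('w1.npz');W=cloud(c,c['d'])
print('cap',rect(W,(.5,.6,.03,.13,.11,.13)))
print('body',rect(W,(.5,.6,.03,.13,.02,.09)))
print('bodytop',rect(W,(.5,.6,.03,.13,.08,.1)))
print('fallen',rect(W,(.45,.65,.22,.45,.03,.06)))
print('table',rect(W,(.4,.5,.1,.2,-.03,.03)))
print('crate',rect(W,(.42,.7,-.3,-.1,.03,.055)))
E
```

```text
cap (array([545.7,  78.5]), array([29.4, 29. ]), 66.4, 1033, array([0.5448, 0.0785, 0.1195]), array([0.1164, 0.1198, 0.1209]))
body (array([545.4,  78.5]), array([44.3, 44.1]), 14.9, 1135, array([0.5335, 0.0762, 0.0758]), array([0.0333, 0.086 , 0.0893]))
bodytop (array([545.7,  78.5]), array([43.9, 44.1]), 15.1, 1131, array([0.5374, 0.0774, 0.0889]), array([0.0841, 0.0882, 0.0947]))
fallen (array([557.6, 338.8]), array([120.9,  44. ]), 66.8, 3289, array([0.5575, 0.3389, 0.0417]), array([0.0328, 0.0435, 0.0451]))
table (array([450., 150.]), array([100., 100.]), 0.0, 7905, array([ 4.481e-01,  1.493e-01, -1.000e-04]), array([-0.0014, -0.0001,  0.0012]))
crate (array([ 565.3, -168.6]), array([168.1,  36.4]), 1.9, 3130, array([ 0.5642, -0.1587,  0.0395]), array([0.0314, 0.0409, 0.047 ]))
```

```bash
python3 - <<'E'
from h import *
plan(1,(545.7,78.5,190),frame(105),2)
E
```

```text
need 0.9 n 2 dist [  5.4 -16.  -47.8] rot [-0.4  4.3  0.6]
1 -9 24 -0 -0.2 2.1 0.3; 1 -9 24 -0 -0.2 2.1 0.3
```

>>> drive_tool(plan="1 -9 24 0 -0.2 2.1 0.3; 1 -9 24 0 -0.2 2.1 0.3; 1 0 0 0 0 0 0")

```text
clock: 2.78
tcp_pos: [0.5442, 0.075, 0.1886]
orientation: [0.432, -0.432, -0.559, 0.56]
wrist_force: [-0.5, -0.3, -0.3]
finger_gap: 0.0853
```

```bash
python3 - <<'E'
from h import *
s=tcp()
plan(1,(545.7,78.5,150),frame(105),2)
E
```

```text
t 2.77 pos [544.2  75.  188.6] y [-0.001 -0.002 -1.   ] x [-0.252  0.968 -0.001] z [-0.968 -0.252  0.002] gap 85.3 F [-0.5 -0.3 -0.3] q [-0.01  0.29 -0.14  1.14 -0.   -0.26]
need 0.7 n 2 dist [  1.5   3.5 -38.6] rot [-0.1 -0.4 -0.1]
1 2 19 -1 -0 -0.2 -0; 1 2 19 -1 -0 -0.2 -0
```

>>> drive_tool(plan="1 2 19 -1 0 -0.2 0; 1 1 19 -1 0 -0.2 0; 1 0 0 0 0 0 0")

```text
clock: 3.15
tcp_pos: [0.5455, 0.0766, 0.1531]
orientation: [0.431, -0.432, -0.56, 0.561]
wrist_force: [-0.3, -0.7, 0.4]
finger_gap: 0.0853
```

```bash
python3 - <<'E'
from h import *
s=tcp()
plan(1,(545.7,78.5,79),frame(105),4)
E
```

```text
t 3.15 pos [545.5  76.6 153.1] y [ 0.001 -0.002 -1.   ] x [-0.256  0.967 -0.002] z [-0.967 -0.256 -0.001] gap 85.3 F [-0.3 -0.7  0.4] q [-0.01  0.32 -0.2   1.05 -0.   -0.26]
need 1.3 n 4 dist [  0.2   1.9 -74.1] rot [ 0.  -0.2 -0.1]
1 0 19 -0 0 -0 -0; 1 0 19 -0 0 -0 -0; 1 0 19 -0 0 -0 -0; 1 0 19 -0 0 -0 -0
```

>>> drive_tool(plan="1 1 19 0 0 0 0; 1 1 19 0 0 0 0; 1 0 19 0 0 0 0; 1 0 17 0 0 0 0; 1 0 0 0 0 0 0")

```text
clock: 3.78
tcp_pos: [0.5493, 0.0771, 0.0861]
orientation: [-0.429, 0.436, 0.562, -0.558]
wrist_force: [-0.7, 0.2, 0.3]
finger_gap: 0.0854
```

>>> drive_tool(plan="-1 0 0 0 0 0 0; -1 0 0 0 0 0 0; -1 0 0 0 0 0 0; -1 0 0 0 0 0 0; -1 0 0 0 0 0 0; -1 0 0 0 0 0 0", grip_force=50)

```text
clock: 4.53
tcp_pos: [0.5511, 0.077, 0.0896]
orientation: [-0.428, 0.437, 0.562, -0.557]
wrist_force: [0.3, 0.7, -0.1]
finger_gap: 0.0432
```

```bash
python3 - <<'E'
from h import *
s=tcp()
plan(1,(545.7,78.5,150),frame(105),4)
E
```

```text
t 4.53 pos [551.1  77.   89.6] y [ 0.015 -0.002 -1.   ] x [-0.252  0.968 -0.006] z [-0.968 -0.252 -0.014] gap 43.2 F [ 0.3  0.7 -0.1] q [-0.    0.37 -0.29  0.89 -0.   -0.26]
need 1.1 n 4 dist [-5.4  1.5 60.4] rot [ 0.8 -0.4 -0.3]
1 1 -15 1 0.2 -0.1 -0.1; 1 1 -15 1 0.2 -0.1 -0.1; 1 1 -15 1 0.2 -0.1 -0.1; 1 1 -15 1 0.2 -0.1 -0.1
```

>>> drive_tool(plan="-1 0 -17 0 0.2 0 0; -1 0 -20 0 0.2 0 0; -1 0 -25 0 0.2 0 0; -1 0 -20 0 0.2 0 0; -1 0 0 0 0 0 0")

```text
clock: 5.15
tcp_pos: [0.5483, 0.077, 0.1712]
orientation: [0.432, -0.432, -0.557, 0.562]
wrist_force: [-0.7, 0.2, -3.4]
finger_gap: 0.0432
```

```bash
python3 - <<'E'
from h import *
s=tcp()
snap('wrist','w2',k=1.5); snap('scene','s2',(180,150,380,300),4)
plan(-1,(566,-183,175),frame(90),10)
E
```

```text
t 5.15 pos [548.3  77.  171.2] y [-0.005 -0.006 -1.   ] x [-0.252  0.968 -0.004] z [-0.968 -0.252  0.006] gap 43.2 F [-0.7  0.2 -3.4] q [-0.    0.31 -0.16  1.1  -0.01 -0.26]
need 4.7 n 10 dist [  19.1 -260.     5.7] rot [-0.5 14.6 -0.3]
-1 -26 -0 5 -0 1.5 -0; -1 -26 -0 4 -0 1.5 -0; -1 -26 -0 3 -0 1.5 -0; -1 -26 -0 3 -0 1.5 -0; -1 -26 -0 2 -0 1.5 -0; -1 -26 -1 1 -0 1.5 -0; -1 -26 -1 1 -0 1.5 -0; -1 -26 -1 0 -0 1.5 -0
-1 -26 -1 -1 -0 1.5 -0; -1 -26 -1 -1 -0 1.5 -0
```

View pics/w2.png

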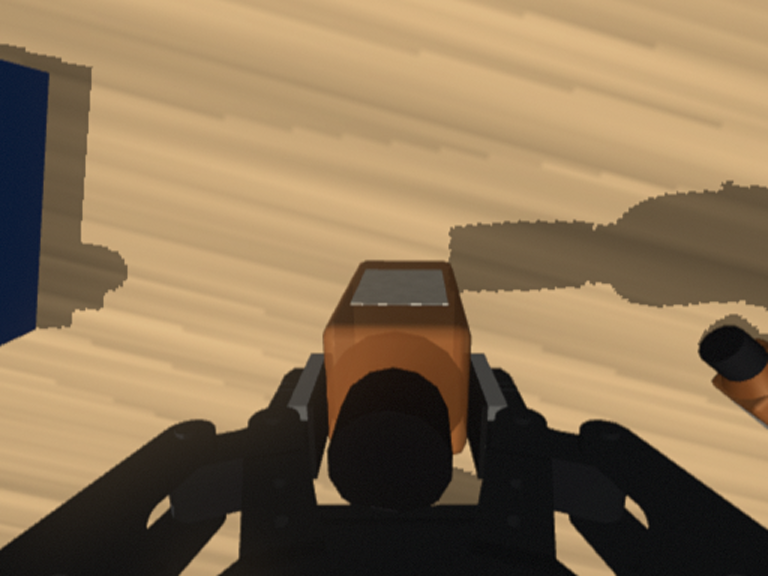

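View pics/s2.png

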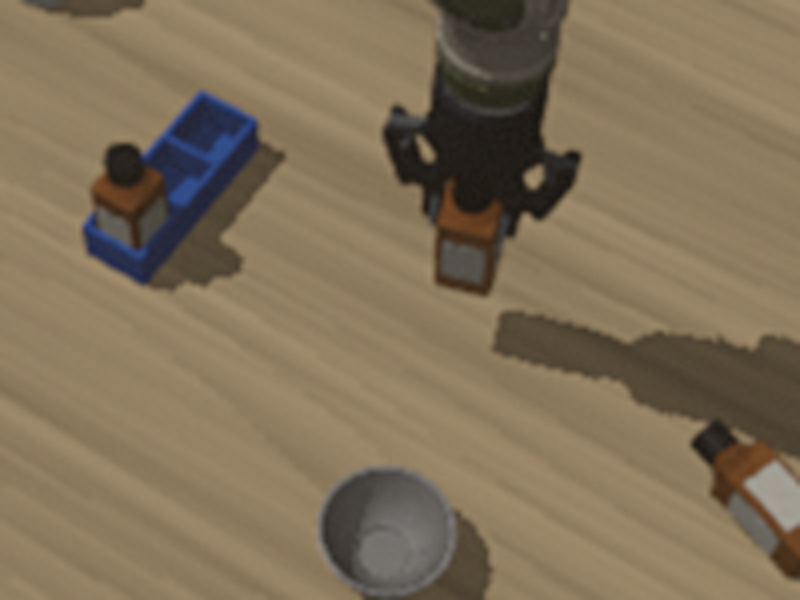

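```bash
cat >> h.py <<'E'
# grasp record: bottle (base origin) in tool
_x=np.array([-0.252,0.968,-0.006]);_y=np.array([0.015,-0.002,-1.]);_z=np.cross(_x,_y)
RG=Ro.from_matrix(np.stack([_x,_y,_z],1)); PG=np.array([551.1,77.,89.6]); RB=frame(104.9)
relR=RG.inv()*RB; relp=RG.inv().apply(np.array([545.7,78.5,0])-PG)
def tcpfor(base,theta,relR=relR,relp=relp):
    R=frame(theta)*relR.inv(); return np.array(base)-R.apply(relp),R
def bottle(s,relR=relR,relp=relp):
    R=RT(s); return s['tcp_pos']*1000+R.apply(relp),(R*relR).as_matrix()
E
python3 - <<'E'
from h import *
print(relp)
p,R=tcpfor((566,-183,85),91);print(p);plan(-1,p,R,10)
E
```

```text
[ 3.33675197 89.50527941  6.10254407]
[ 570.88152694 -185.75330615  174.6       ]
need 4.8 n 10 dist [  23.9 -262.7    5.3] rot [-1.3 13.9  0.2]
-1 -26 -0 4 -0.1 1.4 0; -1 -26 -0 4 -0.1 1.4 0; -1 -26 -0 3 -0.1 1.4 0; -1 -26 -0 2 -0.1 1.4 0; -1 -26 -0 2 -0.1 1.4 0; -1 -26 -0 1 -0.1 1.4 0; -1 -26 -0 0 -0.1 1.4 0; -1 -26 -0 -0 -0.1 1.4 0
-1 -26 -0 -1 -0.1 1.4 0; -1 -26 -0 -1 -0.1 1.4 0
```

```bash
sed -i 's/^def tcpfor/relp[0]=0.5\ndef tcpfor/' h.py; python3 - <<'E'
from h import *
print(relp)
p,R=tcpfor((566,-183,85),91);print(p);plan(-1,p,R,10)
E
```

```text
[ 0.5        89.50527941  6.10254407]
[ 570.84726351 -182.91680976  174.58338686]
need 4.7 n 10 dist [  23.9 -259.9    5.3] rot [-1.3 13.9  0.2]
-1 -26 -0 4 -0.1 1.4 0; -1 -26 -0 4 -0.1 1.4 0; -1 -26 -0 3 -0.1 1.4 0; -1 -26 -0 2 -0.1 1.4 0; -1 -26 -0 2 -0.1 1.4 0; -1 -26 -0 1 -0.1 1.4 0; -1 -26 -0 0 -0.1 1.4 0; -1 -26 -0 -0 -0.1 1.4 0
-1 -26 -0 -1 -0.1 1.4 0; -1 -26 -0 -1 -0.1 1.4 0
```

>>> drive_tool(plan="-1 -26 0 4 -0.1 1.4 0; -1 -26 0 4 -0.1 1.4 0; -1 -26 0 3 -0.1 1.4 0; -1 -26 0 2 -0.1 1.4 0; -1 -26 0 2 -0.1 1.4 0; -1 -26 0 1 -0.1 1.4 0; -1 -26 0 0 -0.1 1.4 0; -1 -26 0 0 -0.1 1.4 0")

```text
clock: 6.25
tcp_pos: [0.5593, -0.1339, 0.1564]
orientation: [0.489, -0.482, -0.511, 0.517]
wrist_force: [0.1, 0.1, -2.9]
finger_gap: 0.043
```

```bash
python3 - <<'E'
from h import *
s=tcp()
p,R=tcpfor((566,-183,85),91);print(p);plan(-1,p,R,2)
E
```

```text
t 6.25 pos [ 559.3 -133.9  156.4] y [-0.013  0.001 -1.   ] x [-0.057  0.998  0.002] z [-0.998 -0.057  0.013] gap 43.0 F [ 0.1  0.1 -2.9] q [-0.37  0.37 -0.12  1.1  -0.   -0.43]
[ 570.84726351 -182.91680976  174.58338686]
need 1.0 n 2 dist [ 11.5 -49.   18.1] rot [-1.5  2.6  0.4]
-1 -25 -9 -4 -0.8 1.3 0.2; -1 -25 -9 -5 -0.8 1.3 0.2
```

>>> drive_tool(plan="-1 -23 -14 -5 -0.8 1.1 0.2; -1 -22 -12 -5 -0.8 1.1 0.2; -1 0 0 0 0 0 0")

```text
clock: 6.62
tcp_pos: [0.5717, -0.182, 0.1819]
orientation: [-0.492, 0.501, 0.506, -0.501]
wrist_force: [0.3, 1.3, -2.5]
finger_gap: 0.0431
```

```bash
python3 - <<'E'
from h import *
s=tcp(); b,B=bottle(s);print('bottle',b.round(1),B.round(3)[:,1])
snap('wrist','w3',k=1.5);snap('top','t3',(260,140,400,260),5); c=np.load('w3.npz');W=cloud(c,c['d'])
print('crate',rect(W,(.47,.66,-.25,-.12,.036,.047)))
p,R=tcpfor((566,-183,70),91);print(p);plan(-1,p,R,2)
E
```

```text
t 6.62 pos [ 571.7 -182.   181.9] y [ 0.014 -0.004 -1.   ] x [-0.015  1.    -0.004] z [-1.    -0.015 -0.014] gap 43.1 F [ 0.3  1.3 -2.5] q [-0.44  0.38 -0.04  1.14  0.   -0.46]
bottle [ 566.9 -182.    92.4] [ 0.     0.002 -1.   ]
crate (array([ 528.1, -183.6]), array([59.2, 92.9]), 89.7, 2099, array([ 0.5171, -0.1847,  0.0416]), array([0.0393, 0.0418, 0.043 ]))
[ 570.84726351 -182.91680976  159.58338686]
need 0.4 n 2 dist [  0.2  -2.8 -21.2] rot [-0.1  0.2  0.2]
-1 -1 11 0 -0.1 0.1 0.1; -1 -1 11 0 -0.1 0.1 0.1
```

View pics/w3.png

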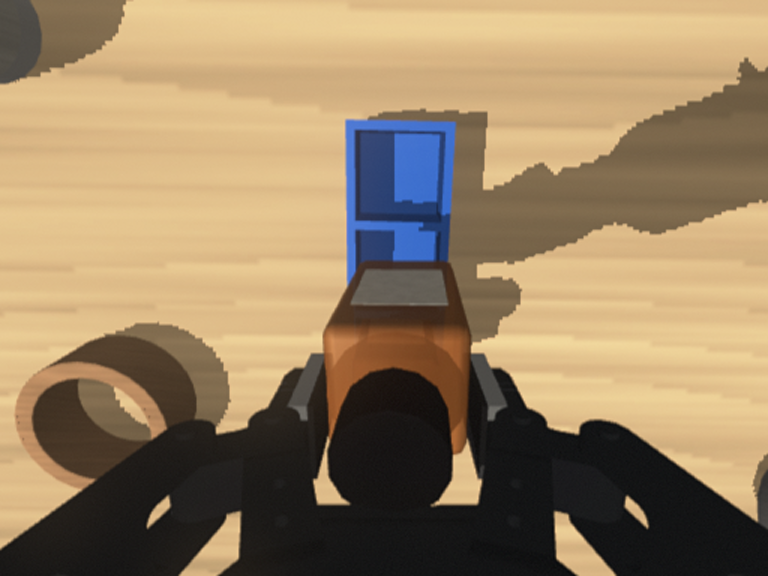

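View pics/t3.png

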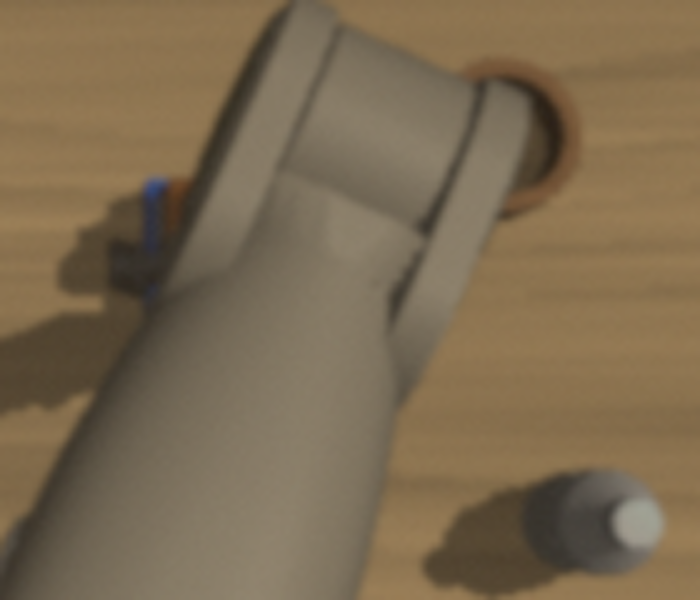

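```bash
cat >> h.py <<'E'
def sel(W,b):
    x0,x1,y0,y1,z0,z1=b
    return W[(W[...,0]>x0)&(W[...,0]<x1)&(W[...,1]>y0)&(W[...,1]<y1)&(W[...,2]>z0)&(W[...,2]<z1)]
E
python3 - <<'E'
from h import *
c=np.load('w3.npz');W=cloud(c,c['d'])
Q=sel(W,(.47,.66,-.25,-.12,.036,.047))
for x in np.arange(.482,.575,.006):
    q=Q[abs(Q[:,0]-x)<.003]
    if len(q)>3: print(round(x,3),len(q),q[:,1].min().round(4),q[:,1].max().round(4),((q[:,1].min()+q[:,1].max())/2).round(4))
print('xmin/max',np.percentile(Q[:,0],[0,1,99,100]))
d=Q[abs(Q[:,1]+.183)<.018];h,e=np.histogram(d[:,0],bins=np.arange(.478,.58,.002));print(list(zip(e.round(3),h)))
B=sel(W,(.5,.6,-.22,-.14,.095,.215))
print('held',rect(W,(.5,.6,-.22,-.14,.095,.16)))
for z in np.arange(.092,.19,.008):
    q=B[abs(B[:,2]-z)<.004]
    if len(q)>3: print(z.round(3),len(q),q.min(0).round(4)[:2],q.max(0).round(4)[:2], np.median(q[:,0]).round(4))
E
```

```text
0.482 325 -0.2127 -0.1538 -0.1833
0.488 262 -0.2129 -0.1539 -0.1834
0.494 112 -0.213 -0.1541 -0.1835
0.5 93 -0.213 -0.1539 -0.1834
0.506 102 -0.2123 -0.1543 -0.1833
0.512 87 -0.2125 -0.154 -0.1832
0.518 97 -0.2125 -0.1545 -0.1835
0.524 93 -0.2127 -0.1541 -0.1834
0.53 85 -0.2127 -0.1542 -0.1834
0.536 366 -0.2128 -0.1544 -0.1836
0.542 197 -0.213 -0.1542 -0.1836
0.548 87 -0.213 -0.1548 -0.1839
0.554 85 -0.2132 -0.1545 -0.1838
0.56 56 -0.2133 -0.1544 -0.1839
0.566 39 -0.2134 -0.2083 -0.2109
0.572 13 -0.2135 -0.2115 -0.2125
xmin/max [0.48153714 0.48193466 0.56709631 0.57437907]
[(np.float64(0.478), np.int64(0)), (np.float64(0.48), np.int64(18)), (np.float64(0.482), np.int64(112)), (np.float64(0.484), np.int64(130)), (np.float64(0.486), np.int64(50)), (np.float64(0.488), np.int64(0)), (np.float64(0.49), np.int64(0)), (np.float64(0.492), np.int64(0)), (np.float64(0.494), np.int64(0)), (np.float64(0.496), np.int64(0)), (np.float64(0.498), np.int64(0)), (np.float64(0.5), np.int64(0)), (np.float64(0.502), np.int64(0)), (np.float64(0.504), np.int64(0)), (np.float64(0.506), np.int64(0)), (np.flo
[... 1245 characters left out ...]
array([ 0.5455, -0.1816,  0.1338]), array([0.1007, 0.1366, 0.1582]))
0.1 166 [ 0.5449 -0.201 ] [ 0.5493 -0.1584] 0.5456
0.108 182 [ 0.5448 -0.2012] [ 0.5471 -0.1597] 0.5457
0.116 168 [ 0.5448 -0.202 ] [ 0.5484 -0.1594] 0.5454
0.124 232 [ 0.5447 -0.2022] [ 0.548 -0.16 ] 0.5453
0.132 250 [ 0.5446 -0.2023] [ 0.5487 -0.1599] 0.5453
0.14 302 [ 0.5447 -0.2031] [ 0.5482 -0.1605] 0.5454
0.148 347 [ 0.5446 -0.2031] [ 0.5488 -0.1604] 0.5454
0.156 407 [ 0.5446 -0.2035] [ 0.5494 -0.1606] 0.5455
0.164 542 [ 0.5447 -0.2111] [ 0.5647 -0.1494] 0.5458
0.172 853 [ 0.5449 -0.2183] [ 0.5657 -0.1479] 0.5461
0.18 3628 [ 0.5451 -0.2183] [ 0.5882 -0.148 ] 0.5532
0.188 2392 [ 0.5487 -0.2182] [ 0.5831 -0.1478] 0.5598
```

```bash
python3 - <<'E'
from h import *
def edges(W,box,e,n,name):
    B=sel(W,box);z=[];m=[]
    for zz in np.arange(box[4],box[5],.004):
        q=B[abs(B[:,2]-zz)<.003]
        if len(q)<20: continue
        u=q[:,:2]@e; z.append(zz);m.append((np.percentile(u,[2,98]).mean()))
    k=np.polyfit(z,m,1);print(name,'slope',k[0].round(4),'at z',np.mean(z).round(3),np.polyval(k,np.mean(z)).round(4))
c=np.load('w1.npz');W=cloud(c,c['d'])
e=np.array([-.2588,.9659]);edges(W,(.5,.6,.03,.13,.02,.08),e,0,'standing')
c=np.load('w2.npz');W=cloud(c,c['d']);edges(W,(.5,.6,.03,.13,.087,.145),e,0,'held w2')
c=np.load('w3.npz');W=cloud(c,c['d']);edges(W,(.5,.56,-.22,-.14,.098,.155),np.array([0,1.]),0,'held w3')
for n in ['w1','w3']:
    c=np.load(n+'.npz');W=cloud(c,c['d']);Q=sel(W,(.3,.8,-.4,.4,-.01,.01));print(n,np.linalg.lstsq(np.c_[Q[:,:2],np.ones(len(Q))],Q[:,2],rcond=None)[0].round(4))
E
```

```text
standing slope 0.009 at z 0.05 -0.0651
held w2 slope -0.0353 at z 0.115 -0.0661
held w3 slope -0.0401 at z 0.126 -0.1812
w1 [-0.0003 -0.0006  0.0002]
w3 [-0.0002 -0.0002  0.0002]
```

```bash
cat >> h.py <<'E'
_x=np.array([-0.015,1,-0.004]);_y=np.array([0.014,-0.004,-1.]);_z=np.cross(_x,_y)
_R=Ro.from_matrix(np.stack([_x,_y,_z],1))
relR1=_R.inv()*(Ro.from_rotvec([.04,0,0])*frame(90.9));relp1=_R.inv().apply(np.array([567.1,-179.8,92.4])-np.array([571.7,-182,181.9]))
E
python3 - <<'E'
from h import *
s=tcp();print(relp1)
p,R=tcpfor((565,-183.9,75),89.5,relR1,relp1);print(p);plan(-1,p,R,2)
E
```

```text
t 6.72 pos [ 570.6 -180.1  180.8] y [ 0.012 -0.002 -1.   ] x [-0.016  1.    -0.003] z [-1.    -0.016 -0.012] gap 43.1 F [-0.6  0.3 -3.3] q [-0.44  0.38 -0.04  1.14  0.   -0.46]
[ 2.63607017 89.41759949  5.81326382]
[ 569.63236293 -182.63199503  164.51638608]
need 0.3 n 2 dist [ -1.   -2.5 -16.3] rot [-0.1  1.4  2.4]
-1 -1 8 1 -0 0.7 1.2; -1 -1 8 1 -0 0.7 1.2
```

>>> drive_tool(plan="-1 -1 8 1 0 0.7 1.2; -1 -1 8 1 0 0.7 1.2; -1 0 0 0 0 0 0")

```text
clock: 7.1
tcp_pos: [0.5677, -0.1801, 0.1627]
orientation: [-0.488, 0.516, 0.489, -0.507]
wrist_force: [0.5, 0.1, -2.1]
finger_gap: 0.0431
```

```bash
cat > held.py <<'E'
from h import *
import sys
def held(name,zlo=None):
    s=tcp();b,B=bottle(s,relR1,relp1);print('model base',b.round(1),'axis',-B[:,1].round(3))
    snap('wrist',name,k=1.5);c=np.load(name+'.npz');W=cloud(c,c['d']);tcp()
    z0=b[2]/1000+.005
    B=sel(W,(.48,.58,-.23,-.135,z0,z0+.055));z=[];m=[];xf=[]
    for zz in np.arange(z0,z0+.055,.004):
        q=B[abs(B[:,2]-zz)<.003]
        if len(q)<20: continue
        z.append(zz);m.append(np.percentile(q[:,1],[2,98]).mean());xf.append(np.median(q[:,0]))
    k=np.polyfit(z,m,1);f=np.polyfit(z,xf,1)
    print('y slope',k[0].round(4),'base y',np.polyval(k,z0-.005).round(4),'x slope',f[0].round(4),'front x at base',np.polyval(f,z0-.005).round(4), 'zmin',B[:,2].min() if len(B) else None)
    F=B;kk=np.polyfit(F[:,1],F[:,0],1);print('face yaw slope dx/dy',kk[0].round(4))
    Q=sel(W,(.47,.66,-.25,-.12,.036,.047));print('crate xmin',np.percentile(Q[:,0],.5).round(4))
    for x in (.495,.51,.525):
        q=Q[abs(Q[:,0]-x)<.006]; print(x,((q[:,1].min()+q[:,1].max())/2).round(4))
if __name__=='__main__': held(sys.argv[1])
E
python3 held.py w4
```

```text
t 7.1 pos [ 567.7 -180.1  162.7] y [ 0.01  -0.046 -0.999] x [ 0.008  0.999 -0.045] z [-1.     0.007 -0.01 ] gap 43.1 F [ 0.5  0.1 -2.1] q [-0.42  0.37 -0.09  1.08 -0.04 -0.42]
model base [ 562.8 -181.5   73.2] axis [0.003 0.001 1.   ]
t 7.15 pos [ 567.9 -180.2  163.1] y [ 0.01  -0.045 -0.999] x [ 0.008  0.999 -0.045] z [-1.     0.007 -0.01 ] gap 43.3 F [-0.5  0.2 -2.1] q [-0.42  0.37 -0.09  1.08 -0.04 -0.42]
y slope -0.0081 base y -0.1807 x slope -0.0019 front x at base 0.5413 zmin 0.0782111966151761
face yaw slope dx/dy 0.0044
crate xmin 0.482
0.495 -0.1833
0.51 -0.1836
0.525 -0.1837
```

>>> drive_tool(plan="-1 -3 8 -2 0 0 0.3; -1 0 8 0 0 0 0; -1 0 0 0 0 0 0")

```text
clock: 7.52
tcp_pos: [0.5704, -0.184, 0.1461]
orientation: [-0.486, 0.517, 0.488, -0.508]
wrist_force: [0.5, 0.0, -2.5]
finger_gap: 0.0432
```

```bash
python3 held.py w5
```

```text
t 7.53 pos [ 570.4 -184.   146.1] y [ 0.01  -0.051 -0.999] x [ 0.007  0.999 -0.051] z [-1.     0.007 -0.011] gap 43.2 F [ 0.5  0.  -2.5] q [-0.43  0.39 -0.11  1.04 -0.04 -0.42]
model base [ 565.5 -185.9   56.6] axis [0.003 0.007 1.   ]
t 7.58 pos [ 570.6 -184.1  146.5] y [ 0.011 -0.051 -0.999] x [ 0.007  0.999 -0.051] z [-1.     0.007 -0.011] gap 43.2 F [-0.8  0.5 -3.3] q [-0.43  0.39 -0.11  1.04 -0.04 -0.42]
y slope 0.0023 base y -0.1853 x slope -0.0026 front x at base 0.544 zmin 0.061576992635165875
face yaw slope dx/dy 0.0055
crate xmin 0.4818
0.495 -0.1835
0.51 -0.1835
0.525 -0.1837
```

View pics/w5.png

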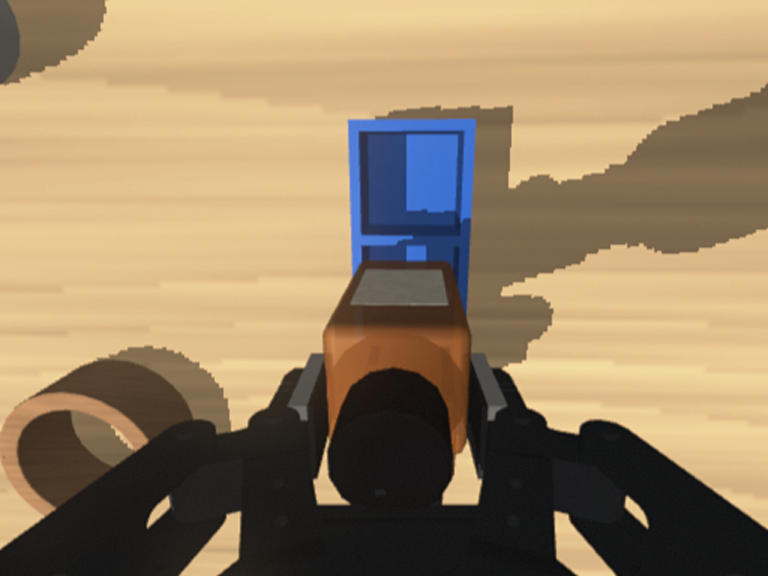

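>>> drive_tool(plan="-1 1 6 0.7 0 0 0; -1 0 2 0 0 0 0; -1 0 0 0 0 0 0")

```text
clock: 7.95
tcp_pos: [0.5702, -0.1838, 0.1382]
orientation: [-0.486, 0.517, 0.488, -0.508]
wrist_force: [-0.2, -0.5, -2.1]
finger_gap: 0.0433
```

```bash
python3 held.py w6
```

```text
t 7.95 pos [ 570.2 -183.8  138.2] y [ 0.011 -0.051 -0.999] x [ 0.008  0.999 -0.051] z [-1.     0.007 -0.012] gap 43.3 F [-0.2 -0.5 -2.1] q [-0.43  0.39 -0.13  1.02 -0.04 -0.42]
model base [ 565.4 -185.7   48.7] axis [0.002 0.007 1.   ]
t 8.0 pos [ 570.1 -183.8  138.2] y [ 0.011 -0.051 -0.999] x [ 0.008  0.999 -0.051] z [-1.     0.007 -0.012] gap 42.9 F [ 0.3  0.8 -2.5] q [-0.43  0.39 -0.13  1.02 -0.04 -0.42]
y slope 0.0028 base y -0.1851 x slope -0.0035 front x at base 0.5439 zmin 0.05372365999448835
face yaw slope dx/dy 0.0051
crate xmin 0.4819
0.495 -0.1835
0.51 -0.1836
0.525 -0.1837
```

>>> drive_tool(plan="-1 1.8 5 0.1 0 0 0; -1 0.5 6 0.1 0 0 0; -1 0.3 0 0 0 0 0")

```text
clock: 8.38
tcp_pos: [0.5701, -0.1816, 0.1265]
orientation: [-0.486, 0.517, 0.488, -0.508]
wrist_force: [-0.2, 0.3, -2.8]
finger_gap: 0.0427
```

```bash
python3 held.py w7
```

```text
t 8.38 pos [ 570.1 -181.6  126.5] y [ 0.011 -0.052 -0.999] x [ 0.007  0.999 -0.051] z [-1.     0.007 -0.012] gap 42.7 F [-0.2  0.3 -2.8] q [-0.42  0.4  -0.15  0.99 -0.04 -0.42]
model base [ 565.4 -183.5   37. ] axis [0.002 0.007 1.   ]
t 8.43 pos [ 570.3 -181.6  126.8] y [ 0.012 -0.052 -0.999] x [ 0.007  0.999 -0.052] z [-1.     0.007 -0.012] gap 43.0 F [ 0.  -0.7 -3.2] q [-0.42  0.4  -0.15  0.99 -0.04 -0.42]
y slope 0.0076 base y -0.1831 x slope 0.2061 front x at base 0.5353 zmin 0.041995055726370877
face yaw slope dx/dy 0.0347
crate xmin 0.4818
0.495 -0.1834
0.51 -0.1835
0.525 -0.1836
```

View pics/w7.png

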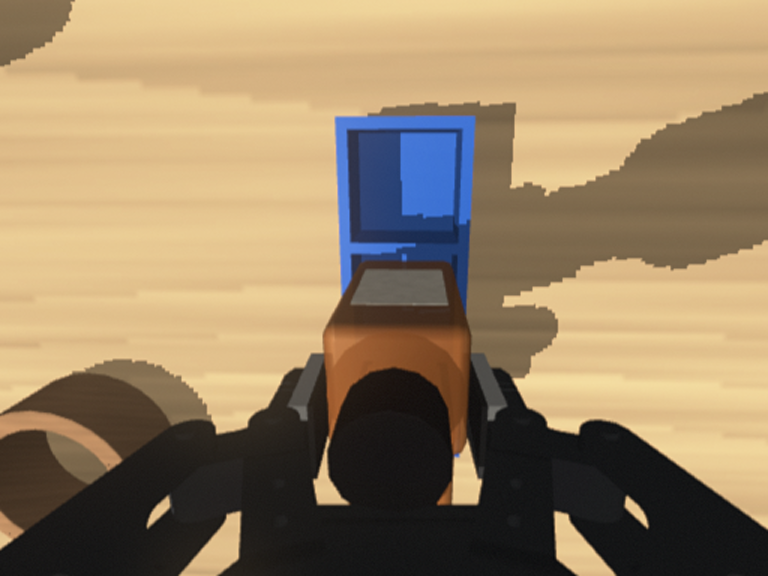

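>>> drive_tool(plan="-1 0.4 7 0.1 0 0 0; -1 0.4 7 0.1 0 0 0; -1 0.4 7 0.1 0 0 0; -1 0 0 0 0 0 0")

```text
clock: 8.93
tcp_pos: [0.5702, -0.1814, 0.104]
orientation: [-0.486, 0.517, 0.488, -0.508]
wrist_force: [-0.2, 0.2, -3.0]
finger_gap: 0.0429
```

```bash
python3 - <<'E'
from h import *
s=tcp();b,B=bottle(s,relR1,relp1);print('model base',b.round(1),'axis',-B[:,1].round(3))
E
```

```text
t 8.93 pos [ 570.2 -181.4  104. ] y [ 0.012 -0.051 -0.999] x [ 0.007  0.999 -0.051] z [-1.     0.007 -0.012] gap 42.9 F [-0.2  0.2 -3. ] q [-0.42  0.42 -0.18  0.94 -0.04 -0.42]
model base [ 565.4 -183.4   14.5] axis [0.001 0.007 1.   ]
```

>>> drive_tool(plan="-1 0.3 6 0.1 0 0 0; -1 0.1 2 0 0 0 0; -1 0.1 1.5 0 0 0 0; -1 0 0 0 0 0 0")

```text
clock: 9.43
tcp_pos: [0.5705, -0.1816, 0.0942]
orientation: [-0.486, 0.518, 0.488, -0.508]
wrist_force: [0.0, 0.3, -2.6]
finger_gap: 0.043
```

```bash
python3 - <<'E'
from h import *
s=tcp();b,B=bottle(s,relR1,relp1);print('model base',b.round(1),'axis',-B[:,1].round(3))
E
```

```text
t 9.43 pos [ 570.5 -181.6   94.2] y [ 0.012 -0.052 -0.999] x [ 0.008  0.999 -0.052] z [-1.     0.007 -0.013] gap 43.0 F [ 0.   0.3 -2.6] q [-0.42  0.43 -0.19  0.92 -0.04 -0.42]
model base [ 565.8 -183.6    4.7] axis [0.001 0.008 1.   ]
```

>>> drive_tool(plan="-1 0.1 1.5 0 0 0 0; -1 0.1 1 0 0 0 0")

```text
clock: 9.68
tcp_pos: [0.571, -0.1817, 0.094]
orientation: [-0.485, 0.518, 0.489, -0.508]
wrist_force: [-3.0, 1.0, 4.4]
finger_gap: 0.0431
```

>>> drive_tool(plan="0.2 0 0 0 0 0 0; 0.3 0 0 0 0 0 0; 0.4 0 0 0 0 0 0; 0.6 0 0 0 0 0 0; 0.6 0 0 0 0 0 0")

```text
clock: 10.3
tcp_pos: [0.5723, -0.1823, 0.0947]
orientation: [-0.484, 0.519, 0.489, -0.507]
wrist_force: [-0.4, 0.7, -0.3]
finger_gap: 0.0681
```

>>> drive_tool(plan="0.6 0 -10 0 0 0 0; 0.6 0 -20 0 0 0 0; 0.8 0 -25 0 0 0 0; 1 0 -30 0 0 0 0; 1 0 -30 0 0 0 0; 1 0 -20 0 0 0 0; 1 0 0 0 0 0 0")

```text
clock: 11.18
tcp_pos: [0.57, -0.1747, 0.2374]
orientation: [-0.483, 0.52, 0.489, -0.507]
wrist_force: [-1.0, 0.7, -0.9]
finger_gap: 0.0855
```

```bash
python3 - <<'E'
from h import *
s=tcp();snap('wrist','w8',k=1.5);c=np.load('w8.npz');W=cloud(c,c['d'])
print('cap',rect(W,(.54,.595,-.21,-.15,.117,.13)));print('body',rect(W,(.53,.593,-.215,-.145,.055,.1)))
print('crate',rect(W,(.47,.66,-.25,-.12,.036,.047)))
print('cap0',rect(W,(.597,.65,-.22,-.15,.117,.13)))
E
```

```text
t 11.18 pos [ 570.  -174.7  237.4] y [ 0.019 -0.055 -0.998] x [ 0.008  0.998 -0.055] z [-1.     0.007 -0.019] gap 85.5 F [-1.   0.7 -0.9] q [-0.41  0.33  0.03  1.23 -0.04 -0.41]
cap (array([ 567.2, -183.1]), array([29.3, 29. ]), 24.5, 1077, array([ 0.5662, -0.1829,  0.1245]), array([0.1223, 0.1248, 0.1259]))
body (array([ 566.7, -183. ]), array([44.3, 44.1]), 0.8, 1380, array([ 0.5565, -0.1813,  0.0897]), array([0.0665, 0.0925, 0.0986]))
crate (array([ 565.5, -183.9]), array([ 59.2, 166.5]), 89.6, 1867, array([ 0.5403, -0.1806,  0.0417]), array([0.0403, 0.0418, 0.043 ]))
cap0 (array([ 619. , -184.1]), array([29.3, 28.5]), 0.5, 949, array([ 0.6176, -0.1838,  0.1243]), array([0.12  , 0.1247, 0.1257]))
```

View pics/w8.png

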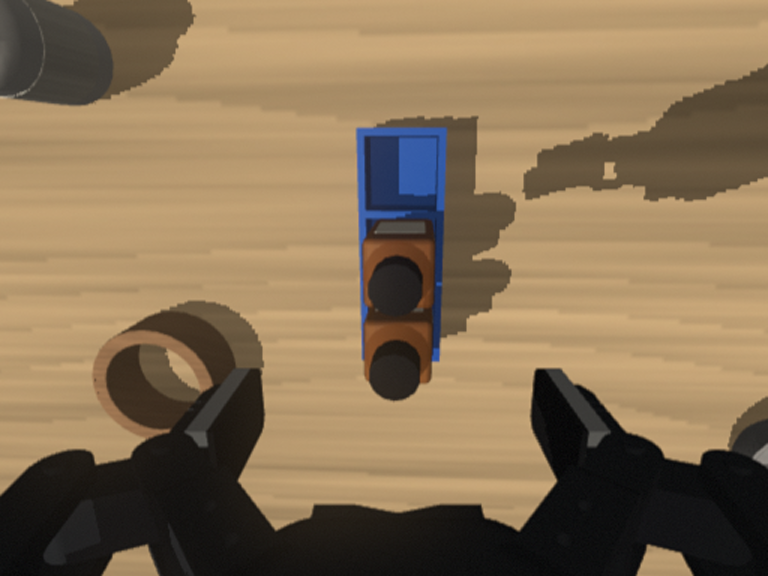

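```bash
python3 - <<'E'
from h import *
s=tcp();p=s['tcp_pos']*1000
plan(1,(550,290,240),frame(-23.2),12)
E
```

```text
t 11.22 pos [ 569.6 -174.5  236.3] y [ 0.018 -0.054 -0.998] x [ 0.008  0.999 -0.054] z [-1.     0.007 -0.018] gap 85.2 F [0.4 0.  0.5] q [-0.41  0.33  0.03  1.23 -0.04 -0.41]
need 11.3 n 12 dist [-19.6 464.5   3.7] rot [  3.7 112.8  -1. ]
1 39 -2 2 0.3 9.4 -0.1; 1 38 -2 8 0.3 9.4 -0.1; 1 36 -2 14 0.3 9.4 -0.1; 1 33 -2 20 0.3 9.4 -0.1; 1 29 -2 25 0.3 9.4 -0.1; 1 25 -2 30 0.3 9.4 -0.1; 1 20 -2 33 0.3 9.4 -0.1; 1 14 -1 36 0.3 9.4 -0.1
1 8 -1 38 0.3 9.4 -0.1; 1 2 -1 39 0.3 9.4 -0.1; 1 -5 -1 38 0.3 9.4 -0.1; 1 -11 -0 37 0.3 9.4 -0.1
```

>>> drive_tool(plan="1 39 -3 2 0.3 9.4 -0.1; 1 38 -3 8 0.3 9.4 -0.1; 1 36 -3 14 0.3 9.4 -0.1; 1 33 -3 20 0.3 9.4 -0.1; 1 29 -3 25 0.3 9.4 -0.1; 1 25 -3 30 0.3 9.4 -0.1; 1 20 -3 33 0.3 9.4 -0.1; 1 14 -3 36 0.3 9.4 -0.1")

```text
clock: 12.22
tcp_pos: [0.5582, 0.142, 0.2367]
orientation: [-0.698, 0.709, 0.063, -0.079]
wrist_force: [-0.3, -0.2, 0.3]
finger_gap: 0.0855
```

```bash
python3 - <<'E'
from h import *
s=tcp();p=s['tcp_pos']*1000
plan(1,(545,285,200),frame(-23.2,45))
E
```

```text
t 12.22 pos [558.2 142.  236.7] y [-0.021 -0.018 -1.   ] x [ 0.98   0.199 -0.024] z [-0.2    0.98  -0.013] gap 85.5 F [-0.3 -0.2  0.3] q [ 0.12  0.34  0.04  1.3  -0.02  1.49]
need 5.7 n 6 dist [-13.2 143.  -36.7] rot [ 44.7  32.5 -14.7]
1 3 6 24 7.5 5.4 -2.4; 1 0 9 23 7.5 5.4 -2.4; 1 -2 12 22 7.5 5.4 -2.4; 1 -5 14 20 7.5 5.4 -2.4; 1 -7 16 17 7.5 5.4 -2.4; 1 -9 18 14 7.5 5.4 -2.4
```

```bash
python3 - <<'E'
from h import *
plan(1,(519,247,130),frame(-23.2,45),7)
E
```

```text
need 5.7 n 7 dist [ -39.2  105.  -106.7] rot [ 44.7  32.5 -14.7]
1 -2 15 16 6.4 4.6 -2.1; 1 -4 17 14 6.4 4.6 -2.1; 1 -6 18 12 6.4 4.6 -2.1; 1 -7 19 9 6.4 4.6 -2.1; 1 -8 19 6 6.4 4.6 -2.1; 1 -10 20 3 6.4 4.6 -2.1; 1 -10 19 0 6.4 4.6 -2.1
```

>>> drive_tool(plan="1 -2 15 16 6.4 4.6 -2.1; 1 -4 17 14 6.4 4.6 -2.1; 1 -6 18 12 6.4 4.6 -2.1; 1 -7 19 9 6.4 4.6 -2.1; 1 -8 19 6 6.4 4.6 -2.1; 1 -10 18 3 6.4 4.6 -2.1; 1 -10 15 0 6.4 4.6 -2.1; 1 0 0 0 0 0 0")

```text
clock: 13.22
tcp_pos: [0.5076, 0.2505, 0.1217]
orientation: [0.908, -0.365, 0.087, -0.186]
wrist_force: [-0.7, 0.4, 0.1]
finger_gap: 0.0856
```

```bash
python3 - <<'E'
from h import *
s=tcp();snap('wrist','w9',k=1.5);c=np.load('w9.npz');W=cloud(c,c['d'])
print('fallen',rect(W,(.45,.65,.22,.45,.039,.06)));print('fallen',rect(W,(.45,.65,.22,.45,.01,.06)))
plan(1,(525.3,263,102),frame(-23.2,45),1)
E
```

```text
t 13.22 pos [507.6 250.5 121.7] y [ 0.274  0.665 -0.695] x [ 0.916 -0.401 -0.023] z [0.294 0.63  0.719] gap 85.6 F [-0.7  0.4  0.1] q [-0.03  0.18 -0.75  0.29  0.74  2.1 ]
fallen (array([563. , 351.7]), array([93.5, 43.9]), 67.5, 4354, array([0.5613, 0.3484, 0.0439]), array([0.0411, 0.0442, 0.0453]))
fallen (array([558.1, 339.4]), array([120.1,  44.3]), 67.5, 6238, array([0.555 , 0.3333, 0.0402]), array([0.0264, 0.0437, 0.0451]))
need 0.5 n 1 dist [ 14.9  12.7 -21.9] rot [-1.  -1.  -0.4]
1 9 27.7 -3.4 -1 -1 -0.4
```

View pics/w9.png

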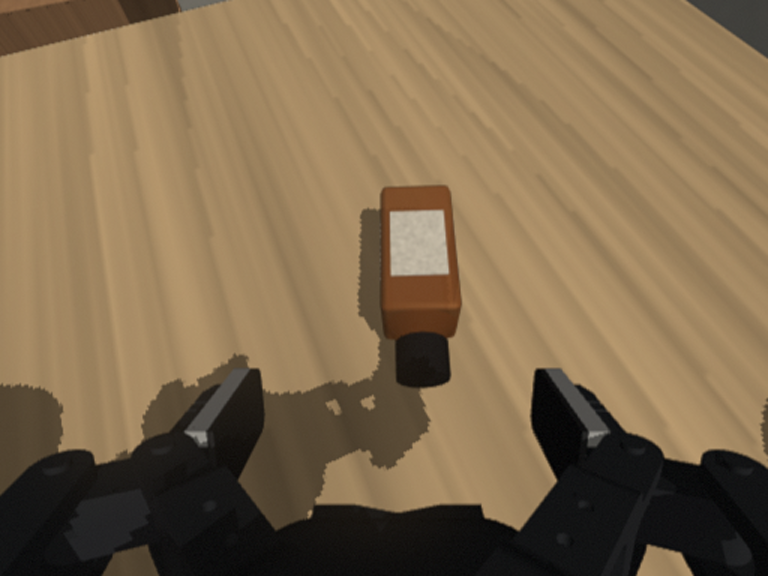

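```bash
python3 - <<'E'
from h import *
plan(1,(529.1,269.4,95),frame(-22.5,45),2)
E
```

```text
need 0.7 n 2 dist [ 18.7  19.1 -28.9] rot [-1.1 -1.5  0.1]
1 5 19 -2 -0.5 -0.8 0; 1 5 19 -2 -0.5 -0.8 0
```

>>> drive_tool(plan="1 5 19 -2 -0.5 -0.8 0; 1 5 19 -2 -0.5 -0.8 0; 1 0 0 0 0 0 0")

```text
clock: 13.65
tcp_pos: [0.5367, 0.2686, 0.0985]
orientation: [0.906, -0.377, 0.068, -0.181]
wrist_force: [0.6, 0.4, 0.2]
finger_gap: 0.0851
```

```bash
python3 - <<'E'
from h import *
tcp();plan(1,(553.5,328.2,31.1),frame(-22.5,45),5)
E
```

```text
t 13.65 pos [536.7 268.6  98.5] y [ 0.276  0.65  -0.708] x [ 0.925 -0.379  0.013] z [0.26  0.659 0.706] gap 85.1 F [0.6 0.4 0.2] q [ 0.02  0.26 -0.72  0.21  0.7   2.11]
need 1.7 n 5 dist [ 16.8  59.6 -67.4] rot [0.1 0.7 0.4]
1 -2 18 -1 0 0.1 0.1; 1 -2 18 -1 0 0.1 0.1; 1 -2 18 -1 0 0.1 0.1; 1 -2 18 -1 0 0.1 0.1; 1 -1 18 -1 0 0.1 0.1
```

>>> drive_tool(plan="1 -3 18 -1 0 0.2 0.1; 1 -2 18 -1 0 0.1 0.1; 1 -2 18 -1 0 0.1 0.1; 1 0 0 0 0 0 0")

```text
clock: 14.15
tcp_pos: [0.5518, 0.3046, 0.0633]
orientation: [0.906, -0.377, 0.068, -0.181]
wrist_force: [0.3, -0.3, -0.1]
finger_gap: 0.0853
```

```bash
python3 - <<'E'
from h import *
tcp();plan(1,(553.5,328.2,31.1),frame(-22.5,45),2)
E
```

```text
t 14.15 pos [551.8 304.6  63.3] y [ 0.276  0.65  -0.708] x [ 0.926 -0.378  0.014] z [0.259 0.659 0.706] gap 85.3 F [ 0.3 -0.3 -0.1] q [ 0.09  0.35 -0.72  0.06  0.67  2.2 ]
need 0.7 n 2 dist [  1.7  23.6 -32.2] rot [0.1 0.7 0.4]
1 -4 19 -3 0 0.4 0.2; 1 -4 19 -3 0 0.4 0.2
```

>>> drive_tool(plan="1 -5 16 -3 0 0.4 0.4; 1 -4 16 -3 0 0.4 0.4; 1 0 0 0 0 0 0")

```text
clock: 14.52
tcp_pos: [0.554, 0.3247, 0.0392]
orientation: [0.907, -0.375, 0.075, -0.178]
wrist_force: [-1.2, 0.2, -0.2]
finger_gap: 0.0854
```

```bash
python3 - <<'E'
from h import *
tcp();plan(1,(553.5,328.2,31.1),frame(-22.5,45),1)
snap('wrist','w10',k=1.5)
E
```

```text
t 14.53 pos [554.  324.7  39.2] y [ 0.267  0.655 -0.707] x [ 0.926 -0.378 -0.002] z [0.269 0.654 0.707] gap 85.4 F [-1.2  0.2 -0.2] q [ 0.13  0.41 -0.72 -0.02  0.66  2.25]
need 0.2 n 1 dist [-0.5  3.5 -8.1] rot [-0.   0.1 -0.3]
1 -1.8 7.9 -3.5 -0 0.1 -0.3
```

View pics/w10.png

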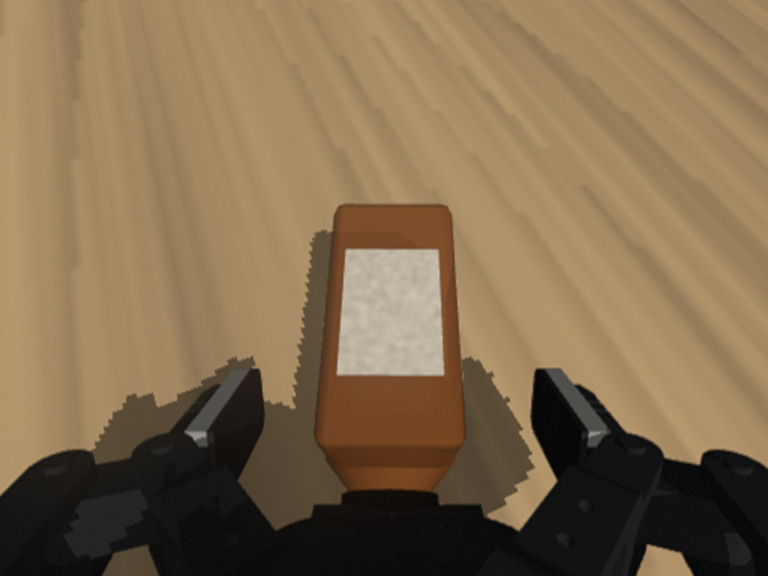

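>>> drive_tool(plan="1 -1.5 7 -3 0 0 -0.3; -1 0 1 0 0 0 0; -1 0 0.5 0 0 0 0; -1 0 0.5 0 0 0 0; -1 0 0 0 0 0 0; -1 0 0 0 0 0 0; -1 0 0 0 0 0 0", grip_force=70)

```text
clock: 15.45
tcp_pos: [0.5553, 0.3287, 0.0323]
orientation: [0.906, -0.375, 0.072, -0.181]
wrist_force: [-1.0, 0.0, 0.3]
finger_gap: 0.0432
```

```bash
python3 - <<'E'
from h import *
tcp()
snap('wrist','w11',k=1.5)
E
```

```text
t 15.45 pos [555.3 328.7  32.3] y [ 0.274  0.653 -0.706] x [ 0.924 -0.383  0.005] z [0.267 0.653 0.708] gap 43.2 F [-1.   0.   0.3] q [ 0.14  0.43 -0.73 -0.06  0.66  2.26]
```

View pics/w11.png

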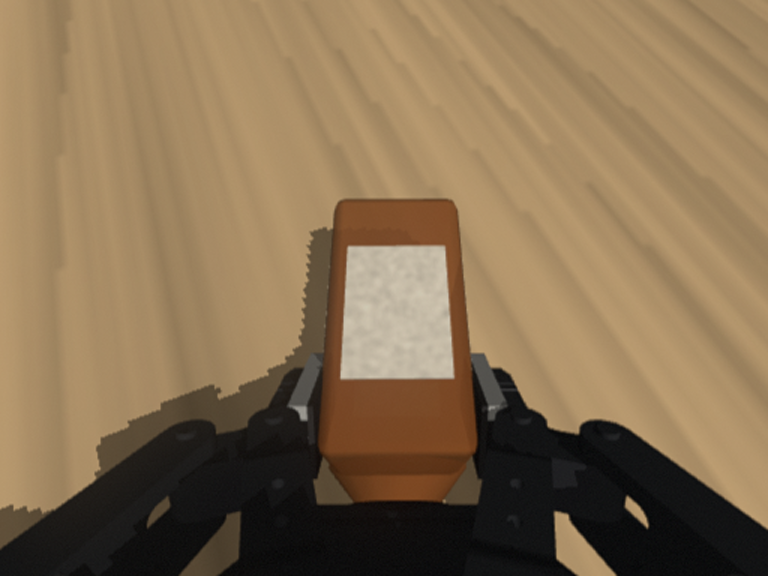

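```bash
python3 - <<'E'
from h import *
c=np.load('w11.npz');W=cloud(c,c['d'])
Q=sel(W,(.5,.65,.3,.45,.041,.05));r=cv2.minAreaRect((Q[:,:2]*1000).astype(np.float32));print(r,len(Q))
Q=sel(W,(.5,.65,.34,.45,.038,.05));r=cv2.minAreaRect((Q[:,:2]*1000).astype(np.float32));print(r,len(Q),Q[:,2].mean())
b=cv2.boxPoints(r);print(b.round(1))
e=np.array([.383,.924]);print('far end along axis',np.percentile(Q[:,:2]@e,[99,99.8,100]).round(4),'expected',np.dot([.5811,.3948],e))
n=np.array([.924,-.383]);u=Q[:,:2]@n*1000;v=Q[:,:2]@e*1000
V=[];M=[]
for k in np.arange(v.min()+5,v.max()-5,4):
    q=u[abs(v-k)<3]; V.append(k);M.append(np.percentile(q,[1,99]).mean())
k=np.polyfit(V,M,1);print('lateral slope',k[0],'at base',np.polyval(k,v.max()),'tcp lateral',np.dot([555.3,328.7],n),'base model',np.dot([581.1,394.8],n))
A=np.c_[Q[:,:2],np.ones(len(Q))];print('plane',np.linalg.lstsq(A,Q[:,2],rcond=None)[0])
E
```

```text
((563.932861328125, 341.5447998046875), (117.01021575927734, 70.28319549560547), 55.64580535888672) 17464
((562.4329833984375, 363.74530029296875), (72.97786712646484, 57.976722717285156), 68.61206817626953) 9448 0.04410185446904165
[[522.1 340.3]
 [576.1 319.2]
 [602.7 387.1]
 [548.7 408.3]]
far end along axis [0.5863 0.5873 0.5882] expected 0.5873565
lateral slope 0.28727794588841643 at base 394.30985403465 tcp lateral 387.20509999999996 base model 385.72800000000007
plane [ 0.01521531 -0.00768601  0.03826585]
```

```bash
python3 - <<'E'
from h import *
c=np.load('w11.npz');W=cloud(c,c['d'])
Q=sel(W,(.5,.65,.3,.45,.036,.05))*1000
e=np.array([.383,.924]);n=np.array([.924,-.383]);u=Q[:,:2]@n;v=Q[:,:2]@e
V=[];M=[]
for k in np.arange(546,586,4):
    q=u[abs(v-k)<3]; V.append(k);M.append(np.percentile(q,[1,99]).mean());print(k,np.percentile(q,[1,99]).round(1))
k=np.polyfit(V,M,1);print(k,np.polyval(k,587.5))
E
```

```text
546 [365.6 408.5]
550 [365.8 408.4]
554 [365.5 408.3]
558 [365.7 408.2]
562 [365.6 408.3]
566 [365.7 408.2]
570 [365.5 408.1]
574 [365.6 408.1]
578 [365.5 408.1]
582 [365.6 408.1]
[-7.08741414e-03  3.90915454e+02] 386.7515986752509
```

```bash
cat >> h.py <<'E'
_x=np.array([.924,-.383,.005]);_y=np.array([.274,.653,-.706]);_R=Ro.align_vectors(np.stack([_x,_y,np.cross(_x,_y)]),np.eye(3))[0]
_e=np.array([.383,.924,0]);_n=np.array([.924,-.383,0]);_e2=_e-.007*_n;_e2/=np.linalg.norm(_e2);_n2=np.cross(_e2,[0,0,1.])
_B=Ro.from_matrix(np.stack([_n2,_e2,np.cross(_n2,_e2)],1))
relR2=_R.inv()*_B;relp2=_R.inv().apply(_e*587.4+_n*386.8+np.array([0,0,22])-np.array([555.3,328.7,32.3]))
E
python3 - <<'E'
from h import *
print(_x if 0 else relR2.as_euler('xyz',degrees=True).round(1),relp2.round(1))
s=tcp();b,B=bottle(s,relR2,relp2);print(b.round(1),B.round(2))
plan(-1,(540,300,210),frame(-22.5,0),6)
p,R=tcpfor((511.5,-183.5,90),89.6,relR2,relp2);print(p,R.as_matrix().round(2))
E
```

```text
[44.9 -0.1  0.5] [-0.3 57.7 43. ]
t 15.5 pos [555.4 328.7  32.2] y [ 0.274  0.653 -0.706] x [ 0.924 -0.383  0.005] z [0.267 0.653 0.708] gap 43.3 F [-0.5 -0.2  1.2] q [ 0.14  0.43 -0.73 -0.06  0.66  2.26]
[582.4 394.6  21.9] [[ 0.93  0.38  0.  ]
 [-0.38  0.93 -0.  ]
 [-0.   -0.    1.  ]]
need 4.5 n 6 dist [-15.4 -28.7 177.8] rot [-45.1   0.1   0.3]
-1 -0 -25 17 -7.5 0 0; -1 -0 -27 14 -7.5 0 0; -1 -0 -28 10 -7.5 0 0; -1 -0 -29 6 -7.5 0 0; -1 -0 -30 2 -7.5 0 0; -1 -1 -30 -1 -7.5 0 0
[ 501.19834084 -183.70169913  161.25770598] [[ 0.    0.71 -0.71]
 [ 1.    0.    0.01]
 [ 0.01 -0.71 -0.71]]
```

>>> drive_tool(plan="-1 0 -15 15 0 0 0; -1 0 -20 20 0 0 0; -1 0 -20 20 0 0 0; -1 0 -15 15 -3 0 0; -1 0 -15 10 -7.5 0 0; -1 0 -15 8 -7.5 0 0; -1 0 -15 5 -7.5 0 0; -1 0 -15 4 -7.5 0 0")

```text
clock: 16.5
tcp_pos: [0.5452, 0.3164, 0.1934]
orientation: [0.752, -0.628, 0.129, -0.15]
wrist_force: [0.2, 1.0, -2.4]
finger_gap: 0.0429
```

```bash
python3 - <<'E'
from h import *
s=tcp();b,B=bottle(s,relR2,relp2);print(b.round(1),B.round(2))
snap('wrist','w12',k=1.5)
plan(-1,(540,200,230),frame(0,0))
E
```

```text
t 16.5 pos [545.2 316.4 193.4] y [ 0.063  0.165 -0.984] x [ 0.922 -0.388 -0.006] z [0.383 0.907 0.177] gap 42.9 F [ 0.2  1.  -2.4] q [ 0.34  0.34 -0.07  1.04  0.14  2.32]
[565.1 365.1 144.2] [[ 0.92  0.31  0.23]
 [-0.39  0.76  0.52]
 [-0.01 -0.57  0.82]]
need 2.5 n 3 dist [  -6.8 -118.5   33.6] rot [-10.1 -22.7   1.8]
-1 13 -18 -35 -3.4 -7.6 0.6; -1 8 -16 -37 -3.4 -7.6 0.6; -1 3 -13 -39 -3.4 -7.6 0.6
```

View pics/w12.png

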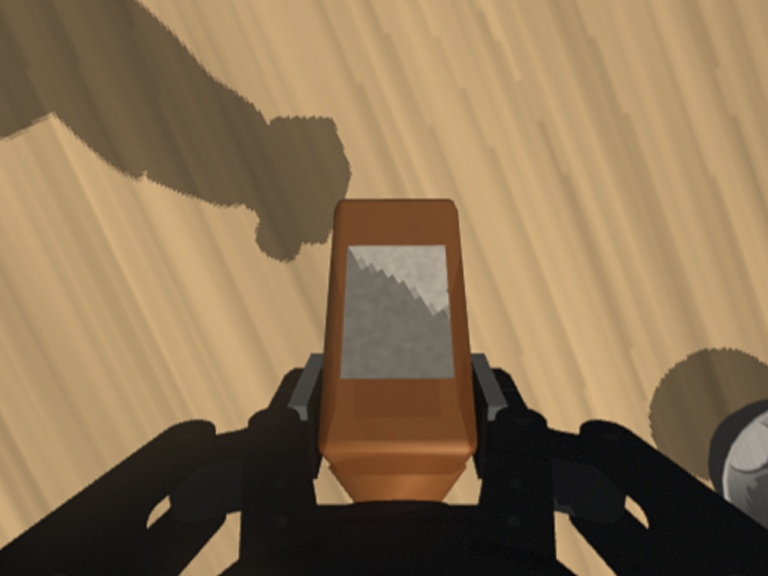

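```bash
python3 - <<'E'
from h import *
plan(-1,(480,-170,225),frame(88,0),12)
E
```

```text
need 11.1 n 12 dist [ -66.8 -488.5   28.6] rot [  -7.  -110.4    9.7]
-1 11 -9 -39 -0.6 -9.2 0.8; -1 4 -9 -40 -0.6 -9.2 0.8; -1 -2 -9 -40 -0.6 -9.2 0.8; -1 -9 -8 -39 -0.6 -9.2 0.8; -1 -15 -8 -37 -0.6 -9.2 0.8; -1 -21 -7 -35 -0.6 -9.2 0.8; -1 -27 -6 -31 -0.6 -9.2 0.8; -1 -31 -6 -26 -0.6 -9.2 0.8
-1 -35 -5 -21 -0.6 -9.2 0.8; -1 -38 -4 -15 -0.6 -9.2 0.8; -1 -40 -4 -9 -0.6 -9.2 0.8; -1 -41 -3 -2 -0.6 -9.2 0.8
```

>>> drive_tool(plan="-1 11 -9 -39 -0.6 -9.2 0.8; -1 4 -9 -40 -0.6 -9.2 0.8; -1 -2 -9 -40 -0.6 -9.2 0.8; -1 -9 -8 -39 -0.6 -9.2 0.8; -1 -15 -8 -37 -0.6 -9.2 0.8; -1 -21 -7 -35 -0.6 -9.2 0.8; -1 -27 -6 -31 -0.6 -9.2 0.8; -1 -31 -6 -26 -0.6 -9.2 0.8")

```text
clock: 17.55
tcp_pos: [0.5074, -0.0134, 0.2072]
orientation: [0.654, -0.605, -0.327, 0.315]
wrist_force: [0.3, -0.5, -1.5]
finger_gap: 0.0427
```

```bash
python3 - <<'E'
from h import *
tcp();plan(-1,(490,-130,225),frame(80,-20))
E
```

```text
t 17.55 pos [507.4 -13.4 207.2] y [-0.017  0.068 -0.998] x [0.588 0.808 0.045] z [-0.809  0.586  0.054] gap 42.7 F [ 0.3 -0.5 -1.5] q [-0.22  0.22 -0.19  1.19  0.06  0.41]
need 3.4 n 4 dist [ -17.4 -116.6   17.8] rot [-22.1 -26.3  -1.3]
-1 -26 -6 -13 -5.5 -6.6 -0.3; -1 -27 -5 -11 -5.5 -6.6 -0.3; -1 -28 -5 -8 -5.5 -6.6 -0.3; -1 -29 -4 -5 -5.5 -6.6 -0.3
```

```bash
python3 - <<'E'
from h import *
p,R=tcpfor((508,-181,115),89.6,relR2,relp2);print(p);plan(-1,p,R,8)
E
```

```text
[ 497.69834084 -181.20169913  186.25770598]
need 5.9 n 8 dist [  -9.7 -167.8  -21. ] rot [-45.4 -35.3 -11.1]
-1 -18 1 -11 -5.7 -4.4 -1.4; -1 -19 2 -10 -5.7 -4.4 -1.4; -1 -19 2 -8 -5.7 -4.4 -1.4; -1 -20 3 -6 -5.7 -4.4 -1.4; -1 -20 3 -5 -5.7 -4.4 -1.4; -1 -21 2 -3 -5.7 -4.4 -1.4; -1 -21 2 -1 -5.7 -4.4 -1.4; -1 -21 2 1 -5.7 -4.4 -1.4
```

>>> drive_tool(plan="-1 -18 0 -11 -5.7 -4.4 -1.4; -1 -19 0 -10 -5.7 -4.4 -1.4; -1 -19 1 -8 -5.7 -4.4 -1.4; -1 -20 1 -6 -5.7 -4.4 -1.4; -1 -20 1 -5 -5.7 -4.4 -1.4; -1 -21 1 -3 -5.7 -4.4 -1.4; -1 -21 1 -1 -5.7 -4.4 -1.4; -1 -21 1 1 -5.7 -4.4 -1.4")

```text
clock: 18.55
tcp_pos: [0.491, -0.1845, 0.1894]
orientation: [-0.258, 0.652, 0.662, -0.264]
wrist_force: [-0.4, -0.9, -2.6]
finger_gap: 0.0433
```

```bash
python3 - <<'E'
from h import *
s=tcp();b,B=bottle(s,relR2,relp2);print(b.round(1),B.round(2))
snap('wrist','w13',k=1.5);snap('scene','s13',(130,120,330,270),4)
p,R=tcpfor((511.5,-183.5,80),89.6,relR2,relp2);print(p);plan(-1,p,R)
E
```

```text
t 18.55 pos [ 491.  -184.5  189.4] y [ 0.727  0.01  -0.686] x [-0.016  1.    -0.002] z [-0.686 -0.013 -0.727] gap 43.3 F [-0.4 -0.9 -2.6] q [-0.81 -0.15 -0.94  0.16  0.56 -0.64]
[ 503.4 -184.8  118.5] [[-0.01  0.03 -1.  ]
 [ 1.   -0.01 -0.01]
 [-0.01 -1.   -0.03]]
[ 501.19834084 -183.70169913  151.25770598]
need 0.7 n 1 dist [ 12.    1.9 -35.6] rot [1.4 0.6 0.3]
-1 1.7 33.3 17.5 1.4 0.6 0.3
```

View pics/w13.png

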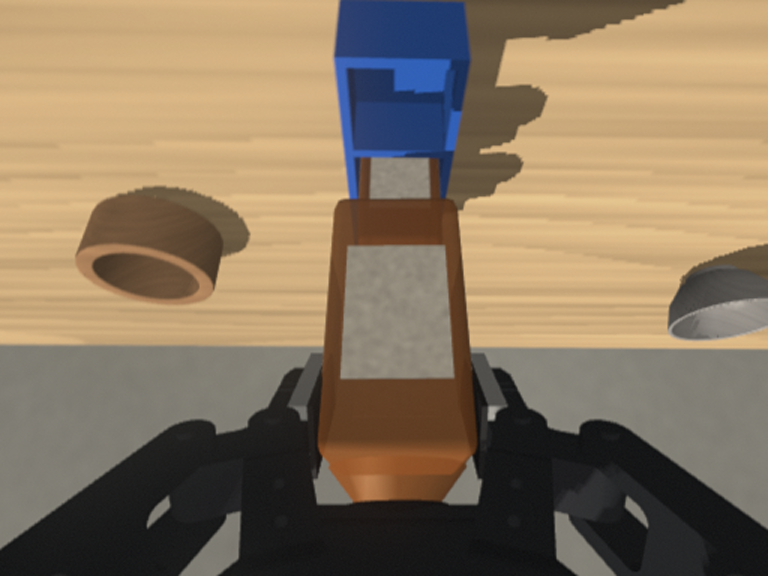

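View pics/s13.png

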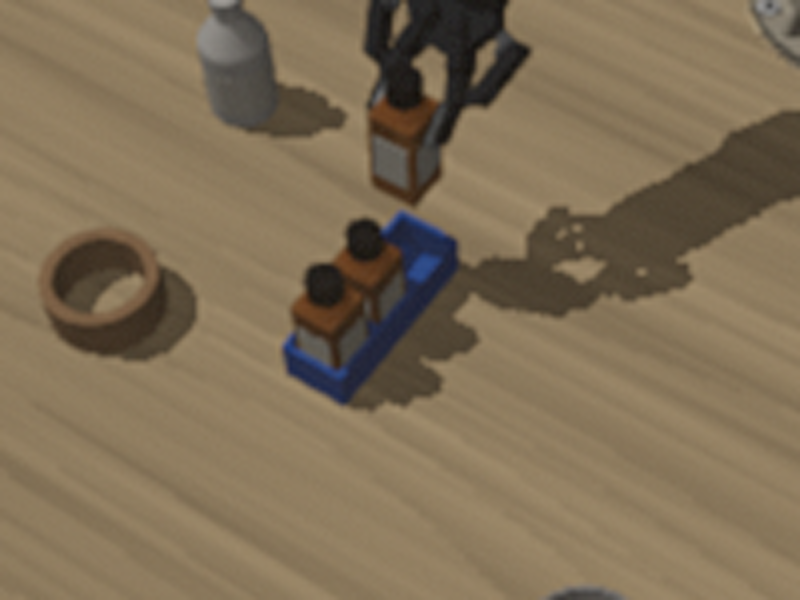

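>>> drive_tool(plan="-1 0.6 11 6 0.5 0.2 0.1; -1 0.6 10 5 0.5 0.2 0.1; -1 0.5 10 5 0.4 0.2 0.1; -1 0 0 0 0 0 0")

```text
clock: 19.15
tcp_pos: [0.4999, -0.182, 0.1513]
orientation: [-0.276, 0.653, 0.652, -0.269]
wrist_force: [-0.6, 0.2, -1.8]
finger_gap: 0.043
```

```bash
cat > held2.py <<'E'
from h import *
import sys
name=sys.argv[1];s=tcp();b,Bm=bottle(s,relR2,relp2);print('model base',b.round(1),'axis',-Bm[:,1].round(3),'x',Bm[:,0].round(3))
snap('wrist',name,k=1.5);c=np.load(name+'.npz');W=cloud(c,c['d'])
z0=b[2]/1000
B=sel(W,(.46,.56,-.23,-.135,z0-.006,z0+.045))
# front face: points within 5mm of model face
f=B[abs(B[:,0]-(b[0]/1000-.022))<.006];f=f[f[:,2]>z0+.004]
z=[];m=[]
for zz in np.arange(z0+.004,z0+.04,.004):
    q=f[abs(f[:,2]-zz)<.003]
    if len(q)>20: z.append(zz);m.append(np.percentile(q[:,1],[2,98]).mean())
k=np.polyfit(z,m,1);A=np.linalg.lstsq(np.c_[f[:,1]-b[1]/1000,f[:,2]-z0,np.ones(len(f))],f[:,0],rcond=None)[0]
print('y slope',k[0].round(4),'base y',np.polyval(k,z0).round(4),'face dx/dy,dx/dz',A[:2].round(4),'front x at base',A[2].round(4),'-> centre x',(A[2]+.022).round(4))
Q=sel(W,(.47,.545,-.25,-.12,.037,.047))
if len(Q)>50:
    print('crate xmin',np.percentile(Q[:,0],[0,1]).round(4), 'n',len(Q),[round(float((lambda q:(q[:,1].min()+q[:,1].max())/2)(Q[abs(Q[:,0]-x)<.005])),4) for x in (.49,.5,.51)])
plan(-1,*tcpfor((511.7,-183.5,b[2]),89.6,relR2,relp2),1)
E
python3 held2.py w14
```

```text
t 19.15 pos [ 499.9 -182.   151.3] y [ 0.703  0.003 -0.711] x [0.005 1.    0.01 ] z [-0.711  0.01  -0.703] gap 43.0 F [-0.6  0.2 -1.8] q [-0.77 -0.06 -0.96  0.05  0.51 -0.59]
model base [ 509.9 -181.6   80. ] axis [ 0.004 -0.003  1.   ] x [0.01  1.    0.003]
y slope -0.0031 base y -0.1828 face dx/dy,dx/dz [ 0.0048 -0.0035] front x at base 0.4876 -> centre x 0.5096
crate xmin [0.4805 0.4811] n 2331 [-0.1834, -0.1834, -0.1834]
need 0.0 n 1 dist [ 1.4 -1.5 -0.6] rot [-0.2 -0.2 -0. ]
-1 -1.5 1.4 -0.6 -0.2 -0.2 -0
```

View pics/w14.png

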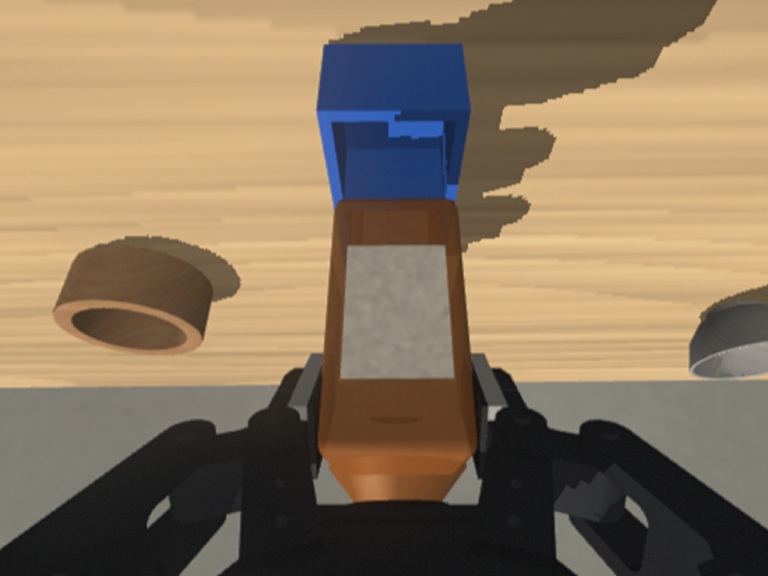

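>>> drive_tool(plan="-1 -0.5 6 4 -0.1 0 0; -1 -0.2 5 5 0 0 0; -1 0 5 5 0 0 0; -1 0 4 4 0 0 0; -1 0 0 0 0 0 0")

```text
clock: 19.82
tcp_pos: [0.5018, -0.1828, 0.1236]
orientation: [-0.275, 0.653, 0.653, -0.268]
wrist_force: [-0.2, 0.6, -2.3]
finger_gap: 0.0433
```

```bash
python3 held2.py w15
```

```text
t 19.82 pos [ 501.8 -182.8  123.6] y [ 0.705  0.003 -0.709] x [0.005 1.    0.009] z [-0.709  0.009 -0.705] gap 43.3 F [-0.2  0.6 -2.3] q [-0.77  0.   -1.01 -0.06  0.51 -0.59]
model base [ 512.  -182.5   52.4] axis [ 0.001 -0.002  1.   ] x [0.009 1.    0.002]
y slope -0.002 base y -0.1836 face dx/dy,dx/dz [ 0.0053 -0.007 ] front x at base 0.4898 -> centre x 0.5118
crate xmin [0.4804 0.481 ] n 2280 [-0.1833, -0.1835, -0.1835]
need 0.0 n 1 dist [-0.5 -0.8 -0.3] rot [-0.1 -0.2 -0. ]
-1 -0.8 -0.1 0.6 -0.1 -0.2 -0
```

View pics/w15.png

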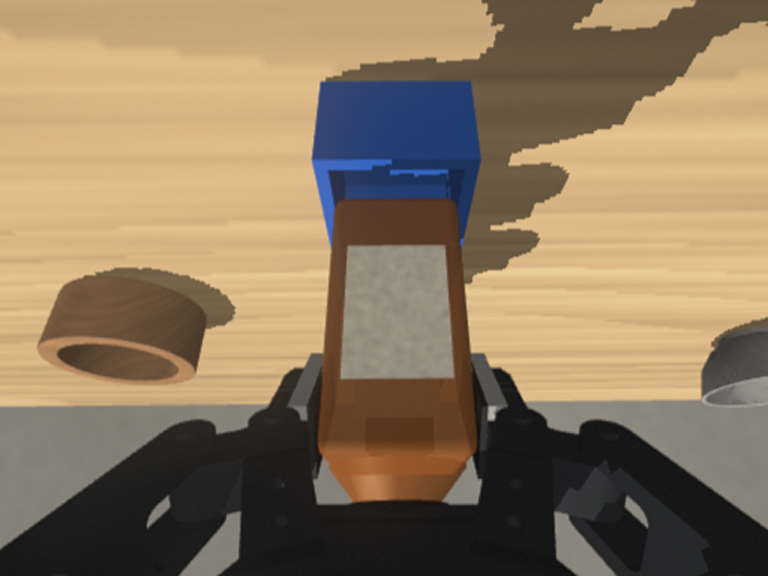

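>>> drive_tool(plan="-1 0 4.6 5.4 0 0 0; -1 0 5 5 0 0 0; -1 0 0 0 0 0 0")

```text
clock: 20.25
tcp_pos: [0.5019, -0.1835, 0.1098]
orientation: [-0.274, 0.654, 0.653, -0.268]
wrist_force: [-0.7, 0.3, -2.5]
finger_gap: 0.0431
```

```bash
python3 held2.py w16
```

```text
t 20.25 pos [ 501.9 -183.5  109.8] y [ 0.706  0.002 -0.708] x [0.005 1.    0.007] z [-0.708  0.008 -0.706] gap 43.1 F [-0.7  0.3 -2.5] q [-0.77  0.03 -1.03 -0.11  0.51 -0.59]
model base [ 512.2 -183.3   38.5] axis [-0. -0.  1.] x [0.01 1.   0.  ]
y slope -0.0052 base y -0.1843 face dx/dy,dx/dz [ 0.0057 -0.0068] front x at base 0.4899 -> centre x 0.5119
crate xmin [0.4804 0.4811] n 3321 [-0.1834, -0.1833, -0.1835]
need 0.0 n 1 dist [-0.4 -0.4 -0. ] rot [-0.  -0.1 -0.1]
-1 -0.4 -0.3 0.3 -0 -0.1 -0.1
```

View pics/w16.png

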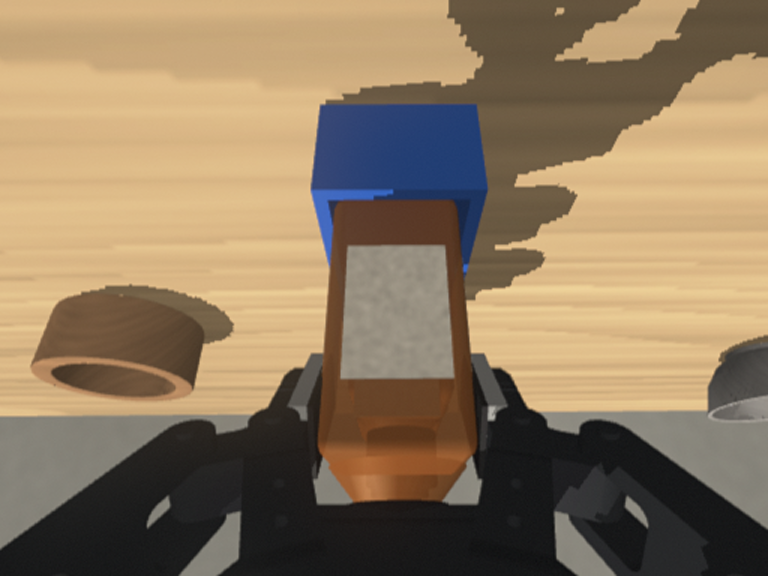

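>>> drive_tool(plan="-1 0.9 3.7 4.3 0 0 0; -1 0.2 4 4.2 0 0 0; -1 0 4 4 0 0 0; -1 0 0 0 0 0 0")

```text
clock: 20.8
tcp_pos: [0.5048, -0.1854, 0.0951]
orientation: [-0.279, 0.65, 0.653, -0.27]
wrist_force: [-1.7, -0.7, -1.9]
finger_gap: 0.043
```

```bash
python3 held2.py w17
```

```text
t 20.8 pos [ 504.8 -185.4   95.1] y [ 0.699  0.009 -0.715] x [0.001 1.    0.014] z [-0.715  0.01  -0.699] gap 43.0 F [-1.7 -0.7 -1.9] q [-0.77  0.08 -1.03 -0.14  0.51 -0.6 ]
model base [ 514.4 -184.7   23.8] axis [ 0.01  -0.007  1.   ] x [0.006 1.    0.007]
y slope -0.1427 base y -0.1816 face dx/dy,dx/dz [0.0003 0.0135] front x at base 0.4917 -> centre x 0.5137
crate xmin [0.4806 0.4812] n 3858 [-0.1835, -0.1837, -0.1836]
need 0.1 n 1 dist [-3.4  1.7 -0.2] rot [-0.6 -0.2  0.3]
-1 1.7 -2.2 2.6 -0.6 -0.2 0.3
```

>>> drive_tool(plan="-1 1 0 0 1.5 0 0.3; -1 0.5 0 0 1.5 0 0; -1 0 0 0 0.5 0 0")

```text
clock: 21.22
tcp_pos: [0.5048, -0.184, 0.0947]
orientation: [-0.298, 0.643, 0.643, -0.291]
wrist_force: [-0.2, -1.0, -2.0]
finger_gap: 0.0434
```

```bash
python3 held2.py w18
```

```text
t 21.23 pos [ 504.8 -184.    94.7] y [ 0.653  0.004 -0.757] x [0.005 1.    0.01 ] z [-0.757  0.01  -0.653] gap 43.4 F [-0.2 -1.  -2. ] q [-0.74  0.07 -0.98 -0.04  0.46 -0.59]
model base [ 509.9 -183.6   22.9] axis [ 0.073 -0.003  0.997] x [0.009 1.    0.003]
y slope -0.077 base y -0.1824 face dx/dy,dx/dz [-0.0016  0.2435] front x at base 0.4812 -> centre x 0.5032
crate xmin [0.4805 0.4813] n 3413 [-0.1834, -0.1835, -0.1835]
need 0.4 n 1 dist [-3.5  0.3 -0.6] rot [-4.2 -0.2  0. ]
-1 0.3 -1.8 3 -4.2 -0.2 0
```

View pics/w18.png

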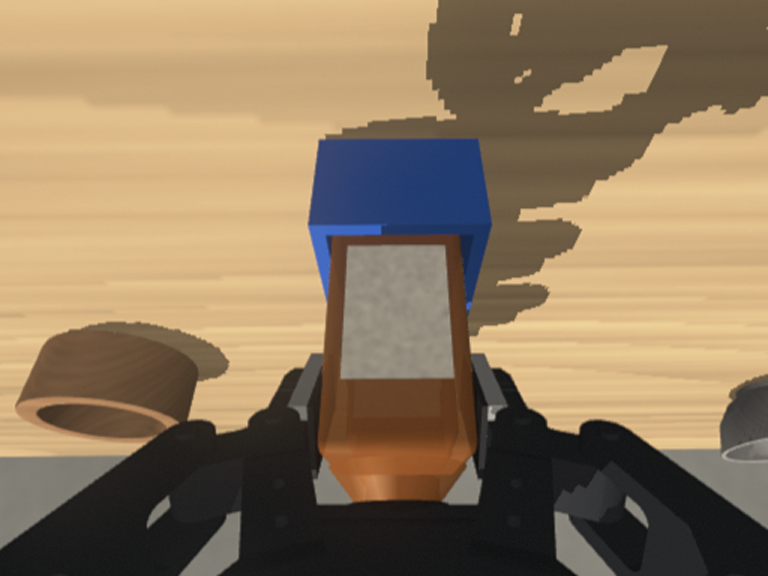

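>>> drive_tool(plan="-1 0 4.6 3.4 -0.5 0 0; -1 0 4.6 3.4 -0.3 0 0; -1 0 0 0 0 0 0")

```text
clock: 21.65
tcp_pos: [0.5054, -0.1836, 0.0819]
orientation: [-0.294, 0.645, 0.645, -0.286]
wrist_force: [-0.0, 0.2, -2.2]
finger_gap: 0.0432
```

```bash
python3 held2.py w19
```

```text
t 21.65 pos [ 505.4 -183.6   81.9] y [ 0.664  0.004 -0.748] x [0.005 1.    0.01 ] z [-0.748  0.011 -0.664] gap 43.2 F [-0.   0.2 -2.2] q [-0.74  0.1  -1.01 -0.11  0.47 -0.59]
model base [ 511.5 -183.2   10.2] axis [ 0.058 -0.004  0.998] x [0.009 1.    0.003]
y slope 0.0737 base y -0.1867 face dx/dy,dx/dz [-0.0026  0.2194] front x at base 0.4823 -> centre x 0.5043
crate xmin [0.4806 0.4812] n 3970 [-0.1835, -0.1836, -0.1836]
need 0.3 n 1 dist [-4.1  0.  -0.7] rot [-3.3 -0.2  0. ]
-1 -0 -2.2 3.5 -3.3 -0.2 0
```

>>> drive_tool(plan="-1 0 1.9 1.6 0 0 0; -1 0 1.3 1.2 0 0 0; -1 0 0.5 0.5 0 0 0")

```text
clock: 22.08
tcp_pos: [0.5064, -0.1841, 0.0796]
orientation: [-0.292, 0.646, 0.646, -0.284]
wrist_force: [-12.7, 1.0, 11.4]
finger_gap: 0.0429
```

```bash
python3 - <<'E'
from h import *
s=tcp();b,Bm=bottle(s,relR2,relp2);print('model base',b.round(1),'axis',-Bm[:,1].round(3))
E
```

```text
t 22.07 pos [ 506.4 -184.1   79.6] y [ 0.668  0.004 -0.744] x [0.004 1.    0.009] z [-0.744  0.009 -0.668] gap 42.9 F [-12.7   1.   11.4] q [-0.74  0.11 -1.01 -0.13  0.47 -0.59]
model base [ 513.  -183.7    7.9] axis [ 0.052 -0.003  0.999]
```

>>> drive_tool(plan="-1 0 -1 1.2 0 0 0; -1 0 0.5 1 0 0 0")

```text
clock: 22.32
tcp_pos: [0.5048, -0.1842, 0.0794]
orientation: [-0.291, 0.646, 0.646, -0.284]
wrist_force: [-8.7, 2.2, 12.3]
finger_gap: 0.0433
```

```bash
python3 held2.py w20
```

```text
t 22.32 pos [ 504.8 -184.2   79.4] y [ 0.67   0.004 -0.743] x [0.004 1.    0.009] z [-0.743  0.009 -0.67 ] gap 43.3 F [-8.7  2.2 12.3] q [-0.75  0.11 -1.02 -0.14  0.47 -0.59]
model base [ 511.5 -183.8    7.7] axis [ 0.05  -0.002  0.999] x [0.008 1.    0.002]
y slope -0.0069 base y -0.1833 face dx/dy,dx/dz [-0.0056  0.245 ] front x at base 0.4807 -> centre x 0.5027
crate xmin [0.4806 0.4812] n 3957 [-0.1835, -0.1836, -0.1836]
need 0.3 n 1 dist [-3.5  0.6 -0.5] rot [-2.9 -0.1  0. ]
-1 0.6 -2 2.9 -2.9 -0.1 0
```

View pics/w20.png

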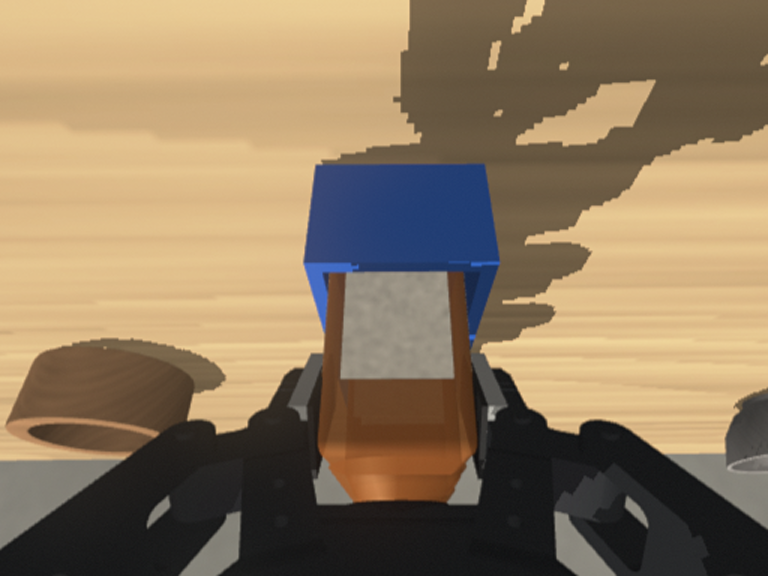

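>>> drive_tool(plan="-1 0 0 0 0 0 0; 0.1 0 0 0 0 0 0; 0.2 0 0 0 0 0 0; 0.3 0 0 0 0 0 0; 0.45 0 0 0 0 0 0; 0.6 0 0 0 0 0 0; 0.6 0 0 0 0 0 0")

```text
clock: 23.25
tcp_pos: [0.506, -0.1851, 0.08]
orientation: [-0.29, 0.646, 0.646, -0.284]
wrist_force: [-0.0, 0.6, 0.2]
finger_gap: 0.0684
```

```bash
python3 - <<'E'
from h import *
tcp();snap('wrist','w21',k=1.5);snap('scene','s21',(130,120,330,270),4)
E
```

```text
t 23.25 pos [ 506.  -185.1   80. ] y [ 0.671  0.003 -0.741] x [0.003 1.    0.007] z [-0.741  0.007 -0.671] gap 68.4 F [-0.   0.6  0.2] q [-0.75  0.11 -1.02 -0.14  0.47 -0.59]
```

View pics/w21.png

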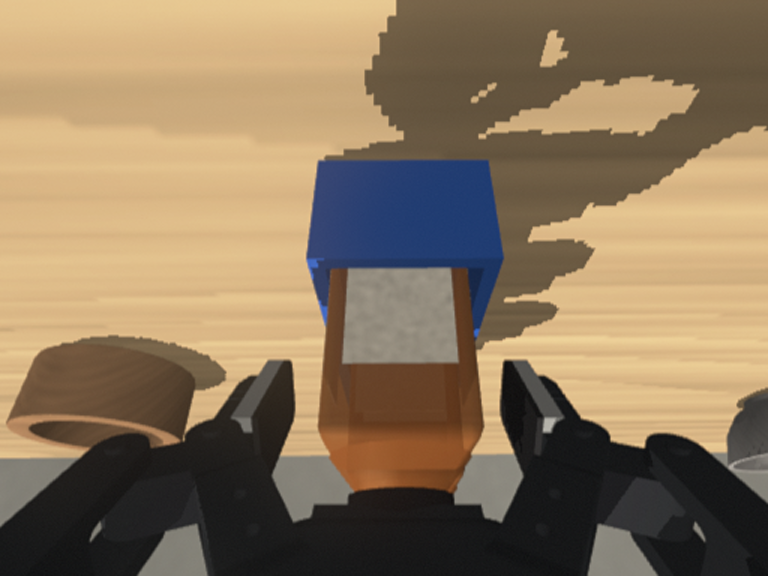

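View pics/s21.png

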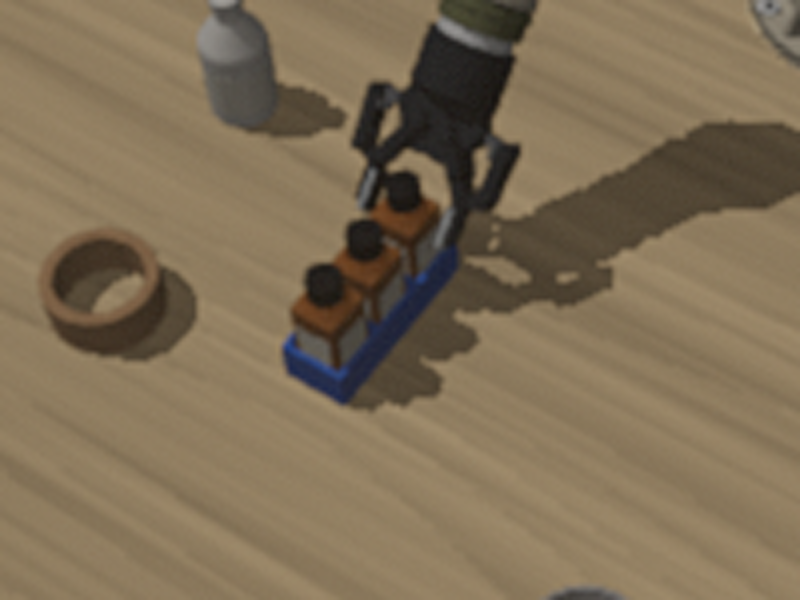

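>>> drive_tool(plan="0.8 0 -8 0 0 0 0; 1 0 -15 0 0 0 0; 1 0 -20 0 0 0 0; 1 0 -25 -5 0 0 0; 1 0 -25 -10 0 0 0; 1 0 -25 -10 0 0 0; 1 0 -20 -5 0 0 0; 1 0 0 0 0 0 0")

```text
clock: 24.35
tcp_pos: [0.4311, -0.1845, 0.2078]
orientation: [-0.289, 0.647, 0.646, -0.284]
wrist_force: [-0.0, -0.4, 0.6]
finger_gap: 0.0852
```

```bash
python3 - <<'E'
from h import *
tcp();snap('wrist','w22',k=1.5);snap('top','t22',(130,120,400,260),2.9)
c=np.load('w22.npz');W=cloud(c,c['d'])
for n,x in (('c2',511.5),('c1',565.5),('c0',619)):
    print(n,'cap',rect(W,(x/1000-.024,x/1000+.024,-.212,-.155,.117,.13)))
    try: print('  body',rect(W,(x/1000-.027,x/1000+.027,-.215,-.15,.06,.096)))
    except Exception as e: print(e)
print('crate',rect(W,(.47,.66,-.25,-.12,.039,.045)))
c=np.load('t22.npz');W=cloud(c,c['d'])
for n,bx in dict(bowl=(.65,.8,.05,.2),roll=(.6,.75,-.44,-.28),san=(.4,.5,-.47,-.36)).items(): 
    Q=sel(W,bx+(.03,.2)); print(n,Q.mean(0).round(3) if len(Q) else None)
E
```

```text
t 24.35 pos [ 431.1 -184.5  207.8] y [ 0.671  0.002 -0.742] x [0.004 1.    0.006] z [-0.742  0.007 -0.671] gap 85.2 F [-0.  -0.4  0.6] q [-0.91 -0.26 -0.89  0.44  0.56 -0.76]
c2 cap (array([ 509.7, -185.2]), array([30.1, 29. ]), 23.2, 794, array([ 0.5058, -0.1852,  0.1232]), array([0.1179, 0.1243, 0.1251]))
  body (array([ 509.3, -185. ]), array([44.4, 44.9]), 90.0, 2155, array([ 0.4922, -0.1851,  0.0815]), array([0.0626, 0.0836, 0.0949]))
c1 cap (array([ 566.2, -183.3]), array([28.4, 28.5]), 89.0, 502, array([ 0.5622, -0.1832,  0.1229]), array([0.118 , 0.1242, 0.1249]))
  body (array([ 566. , -183.1]), array([43.9, 43.1]), 89.6, 226, array([ 0.5584, -0.1751,  0.0895]), array([0.0812, 0.0909, 0.0948]))
c0 cap (array([ 618.2, -183.7]), array([28.5, 28.5]), 38.1, 356, array([ 0.6137, -0.184 ,  0.1227]), array([0.1177, 0.1241, 0.1248]))
  body (array([ 617.3, -183.8]), array([43.9, 40.5]), 89.5, 142, array([ 0.6097, -0.1875,  0.0908]), array([0.0864, 0.0913, 0.0942]))
crate (array([ 564. , -183.8]), array([ 59.1, 167.2]), 89.7, 1096, array([ 0.5044, -0.1817,  0.0415]), array([0.0398, 0.0415, 0.0437]))
bowl [0.75  0.135 0.044]
roll [ 0.675 -0.379  0.044]
san [ 0.432 -0.413  0.098]
```

View pics/w22.png

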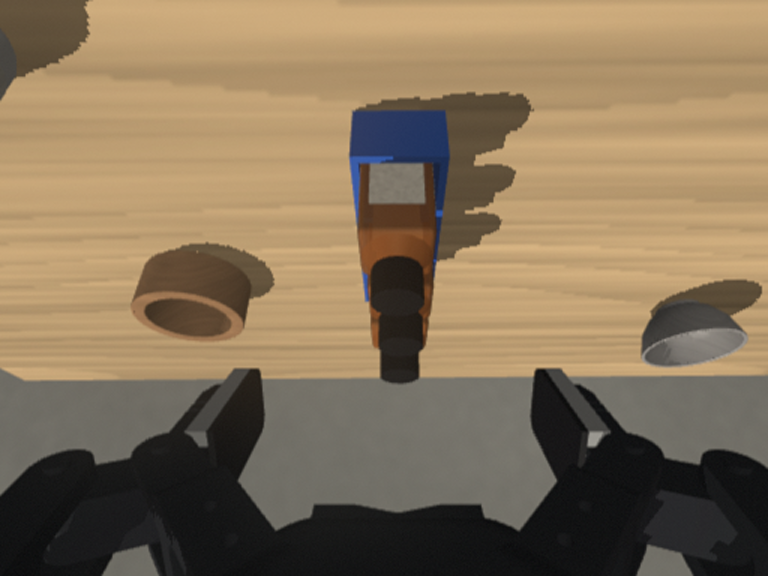

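View pics/t22.png

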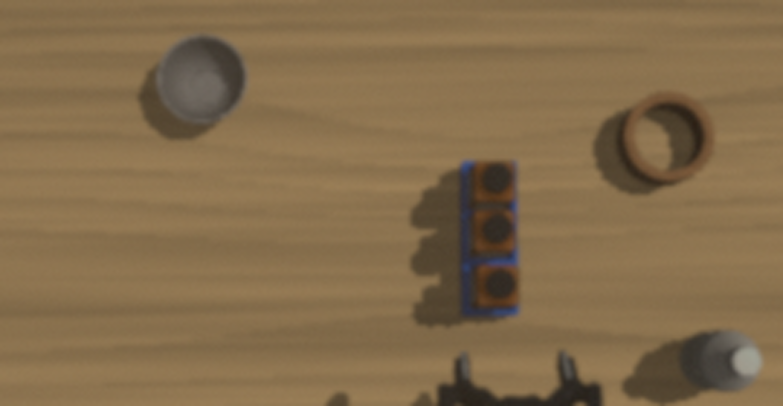

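```bash
python3 -c "
from workcell import job;print(job.hand_in())"
```

```text
the job is handed in; nothing more can be done
None
```

I packed both bottles and handed the job in after about 24 s; the system reports no verdict. The standing bottle is in cell 1. The fallen one was picked up with the tool tilted, turned upright in the air and lowered into cell 2.

**Last checks that passed:**
- **Bottles:** the wrist camera showed all three caps at the same height, 124 mm, which matches bottles fully down on the cell floors. Each bottle is within about 2 mm of its cell centre and looks upright.
- **Carrier:** it is level and has moved by no more than about 1.5 mm, which is about the measuring error.
- **Sanitiser, bowl and roll:** none has moved. The bowl and sanitiser measurements match the start. The roll's mean first differed by 19 mm because I had used a different measuring box, but its pixel position is unchanged.
- **Robot:** the gripper is clear of everything and the wrist force is near zero.

**What went off plan:**
- **Cell 1 grip:** the bottle hung about 0.04 rad off vertical in the fingers, so I corrected the tool angle before lowering it.
- **Cell 2 placing:** joint 3 reached its limit about 19 mm above the floor. I leaned the bottle about 3° to finish lowering it. It touched the carrier with about 15 N and stood upright once released.

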